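# Set out the ink refill station

### The arm

A 6-joint arm with a two-finger parallel gripper is mounted at the origin on a cart in front of the work surface, level with it; the furniture and walls round the work are solid. World frame = base frame: x ahead of the robot, y to its left, z up, the work surface at z = 0. Lengths are in mm, angles in degrees, forces in N, time in s.
With the tool pointing down it reaches from about 400 to 825 mm from the base axis. Payload 7 kg.
Tool frame: the origin (TCP) lies on the mounting face of the last link; the fingertips stand 173 mm ahead of it and the grasp point (between the pads) lies 155 mm ahead of it; z points along the fingers, y is the line along which they close (so a half turn about z gives the same grasp; the last joint's range is limited). The gripper opens to 85 mm and grips with 20 to 120 N. Pads are 22 mm wide; open, the fingers measure 114 mm over their backs; the gripper's body (76 mm by 85 mm) begins 54 mm behind the grasp point. The pads swing forward as they close: fully open they stand 13 mm farther back than shut.
Start: joints at [16.507, 20.546, 0.682, 0, -70.136, -16.507], TCP at [674.979, -0.018, 404.702] pointing down, gripper open.
Joint ranges: [-176.03, 176.03], [-82.01, 121.73], [-58.28, 71.71], [-173.87, 95.51], [-174.79, -0.11], [-173.66, 173.66]. Speed limits (degrees/s): [136.94, 136.94, 172.46, 180, 180, 180].

### API

Orientations are given as [roll, pitch, yaw] about the fixed x, y, z axes, in that order (R = Rz(yaw) Ry(pitch) Rx(roll)).
In Python, from plant import env gives the robot as it stands.
- The arm moves only by the shell command python3 -m crank, which reads ROWS from standard input. ROWS is a JSON list that holds a single list of rows (three levels of brackets), with 1 to 10 rows, each of 5 numbers: the finger opening in mm, then dx, dy, dz in parts of the range, where 1.0 means 600 mm, then a turn about the tool's z in shares of 180 degrees (1.0 is 180 degrees); each row shifts and turns the commanded pose from where the row before left it, along the tool's axes as they then stand; what a row does not reach is not made up. A row lasts 1/12 s, in which the tool goes at most 41.7 mm and 7.16 degrees, less where a joint would pass 70% of its speed; a pose out of reach is approached as far as the arm can. The fingers move at their own pace and stop on an object; the grip force is fixed at half the most. Time passes only in rows, so rows that do not move let the fingers close. It prints the time, the measured TCP pose, the force, the opening and the grip force at its end. No shift or turn number may pass 1 either way. Input that does not fit is refused with a message, and nothing moves.
- env.observe(): the state, without advancing time (a new reading comes with each control period).
- env.snapshot(name): name is "scene" or "side" or "wrist"; returns a dict with "frame" (420x560x3 uint8, red, green, blue), "fx", "fy", "cx", "cy" (pixels), "R" (3x3) and "t" (3): a world point X has camera coordinates R X + t; the wrist camera has in their place "tool_from_camera" (4x4, takes a point from camera to tool coordinates, whose origin is the TCP and whose axes are the flange's). Camera axes: x right, y down, z forward; pixel columns grow to the right and rows downward; lengths in mm; the calibration is good to about 2 mm. A picture is of the moment at which its call begins: read the wrist's pose just before it. There is no depth.
- env.close_job(): hands the job in; it is judged then, once.
The state is a dict: "t": time; "joint_pos": joint angles; "qvel": joint speeds; "tau": joint torques, N m; "ee_pos": TCP position; "tool_rot": TCP orientation; "force": force on the tool from outside, world axes, zero at the start; "moment": the same for the moment, N m; "finger_gap": finger opening in mm; "grasp_force": force on a finger pad.
Only numpy, scipy, OpenCV 4.12 (cv2) and the standard library are available. Lean on these libraries where they do the work, as an engineer would, in place of code of your own. Each camera call takes 0.05 s, during which the arm holds its last target. There are 200 camera calls.

### The job

Set out the refill station on the table: stand the ink bottle in its round well, stand the cartridge in the slotted cradle, lay the syringe across the two forked posts of its rest and put the loose cream cap flat in the shallow dish, each centred and fully home in its own holder. Keep the bottle and the cartridge upright all the way so that they do not leak, and leave the marker and the foldback clip where they lie.

Things in the scene. Friction and masses are not known exactly. Their poses are not given: they have to be found in the camera images.
- ink_bottle: Origin at the centre of its underside, z up. Upright round refill bottle, white with a black pointed dropper cap; body 43 mm in diameter and straight up to about 85 mm, neck 27 mm wide up to 109 mm, thin spout to 130 mm total height. The only bottle that stands loose on the table top. About 0.11 kg.
- cartridge: Origin at the centre of its underside, z up. Dark flat upright box (printer cartridge), 68 mm long (its x), 16 mm thick (its y), 44 mm high with a 3 mm filling plug on top; it stands on its narrow 68 x 16 mm underside. Grasp across the 16 mm. About 35 g.
- syringe: Origin at the centre of its underside, z up. Clear filling syringe lying on its side, 116 mm long (its x), nozzle toward its -x end, thumb plate at its +x end. Barrel 20 mm wide and 19 mm high; the barrel runs from x = -58 to +39 mm, where a thin finger flange 30 mm wide follows, which must stay outside the posts. About 25 g. It may lie either way round in the rest.
- tank_cap: Origin at the centre of its underside, z up. Cream round screw cap, 47 mm in diameter, 23 mm high, flat top up. The only cap on the table top (others lie on the printers, leave those). About 15 g.
- bottle_well: Fixed grey cup on a round 82 mm foot, the deeper of the two round holders: rim 38 mm high, bore 52 mm in diameter, flaring to about 66 mm from 26 mm up. Origin: centre of the underside (table top), on the bore's axis; the inner floor, where the bottle stands, is 6 mm above it. (The plain tub without a foot at the left end is a bystander.)
- cartridge_cradle: Fixed grey base plate 104 x 50 x 6 mm with two facing U brackets for the cartridge's ends: slot 77 mm long (its x), 22 mm wide (its y); brackets 34 mm high, mouths flaring outward from 25 mm up; the middle 49 mm are open at the sides for fingers. Origin: centre of the underside (table top). The cartridge stands on the plate, 6 mm above the origin, its x along the cradle's x.
- syringe_rest: Fixed grey base plate 92 x 50 x 6 mm with two forked posts 50 mm apart (centres) along its x, 8 mm thick, 42 mm open between. Forks 26 mm wide (its y), saddles 25 mm above the origin; prongs 46 mm high, flaring from 37 mm up. Origin: centre of the underside (table top). The barrel lies in both saddles along x, the syringe's origin 25 mm above the rest's.
- cap_dish: Fixed grey shallow round dish on an 80 mm foot: rim 12 mm high, floor 4 mm above its origin and 58 mm in diameter, flaring to 67 mm at the rim. The holders stand in the back row, about 0.12 m in front of an upright glass partition along the table's rear edge: keep the arm clear of it. Origin at the centre of its underside (table top).
- marker: Felt marker lying on the table, 131 x 16 x 18 mm, grey barrel and black cap, a bystander. Origin at the centre of its underside. (The table and both rows run along the direction 1.06 rad from +x toward +y.)
- clip: Black steel foldback clip standing on the table with its wire handles up, 27 x 32 x 47 mm, a bystander between the rows. Origin at the centre of its underside.
Mind the look-alikes: they are no part of the job. Of the things shaped like the tank_cap, the cream one is meant.

How it is judged:
By the outcome, as a careful person would: the job done as asked, in the order asked, and still so for the second after the job is handed in, with the robot touching nothing.
It also fails if it takes over 120 s, if anything falls off the work surface, if the arm or the gripper's body presses on something with over 40 N, if the wrist force passes 120 N, or if a joint passes its speed limit or range.

## Working session

There is one attempt and no reset: what is moved stays moved. The work goes in short steps, Python scripts to look and compute and a shell command to move; the robot and the scene stay as the last step left them, time stands still between calls to the robot, and variables do not carry over. Pictures are saved under pics/ and viewed, at most 14 in all, crops included, and the job is handed in when it is done.

```bash
mkdir -p pics; python3 - <<'E'
from plant import env
import cv2,numpy as np
print(env.observe())
for n in ["scene","side","wrist"]:
    s=env.snapshot(n); cv2.imwrite(f"pics/{n}0.png",cv2.resize(s["frame"][:,:,::-1],(784,588),interpolation=cv2.INTER_CUBIC))
    print(n,{k:(np.round(v,3).tolist()) for k,v in s.items() if k!="frame"})
E
```

```text
{'t': 0.0, 'joint_pos': array([ 1.65079067e+01,  2.05917898e+01,  6.32753049e-01, -2.05873574e-02,
       -7.01339159e+01, -1.65074989e+01]), 'qvel': array([ 0.0155111 ,  0.02520622,  0.01045898, -0.01815086, -0.01914243,
       -0.00723622]), 'tau': array([ 2.55543900e-04, -5.83324420e+01,  2.93422562e+01,  6.93659976e+00,
       -6.00149287e-03, -1.14765509e-06]), 'ee_pos': array([6.74805732e+02, 1.25504745e-02, 4.03750199e+02]), 'tool_rot': array([ 1.79905379e+02, -7.85875075e-03, -9.00065975e+01]), 'force': array([0.84155888, 0.01921633, 0.28043769]), 'moment': array([-0.02428164,  0.03789676, -0.00241506]), 'grasp_force': 0.0, 'finger_gap': 85.63490764322428}
scene {'fx': 406.184, 'fy': 406.184, 'cx': 281.081, 'cy': 218.149, 'R': [[0.897, -0.443, 0.005], [-0.271, -0.557, -0.785], [0.35, 0.703, -0.619]], 't': [-498.446, 82.307, 938.003]}
side {'fx': 438.114, 'fy': 438.114, 'cx': 278.628, 'cy': 201.892, 'R': [[-0.908, -0.419, 0.015], [-0.233, 0.473, -0.85], [0.349, -0.775, -0.527]], 't': [418.813, 208.872, 720.248]}
wrist {'fx': 316.11, 'fy': 316.11, 'cx': 279.938, 'cy': 204.837, 'tool_from_camera': [[-0.002, -0.956, -0.293, 74.995], [1.0, -0.002, 0.0, 0.333], [-0.001, -0.293, 0.956, 30.839], [0.0, 0.0, 0.0, 1.0]]}
```

View pics/scene0.png

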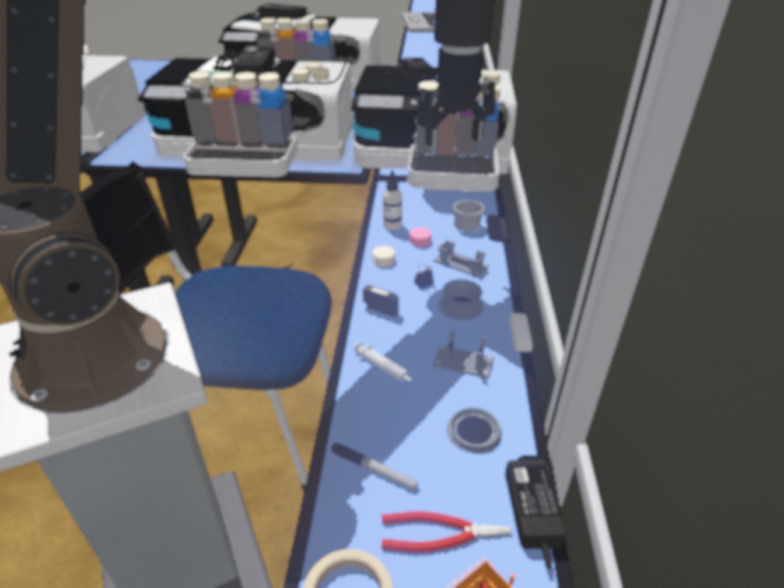

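View pics/side0.png

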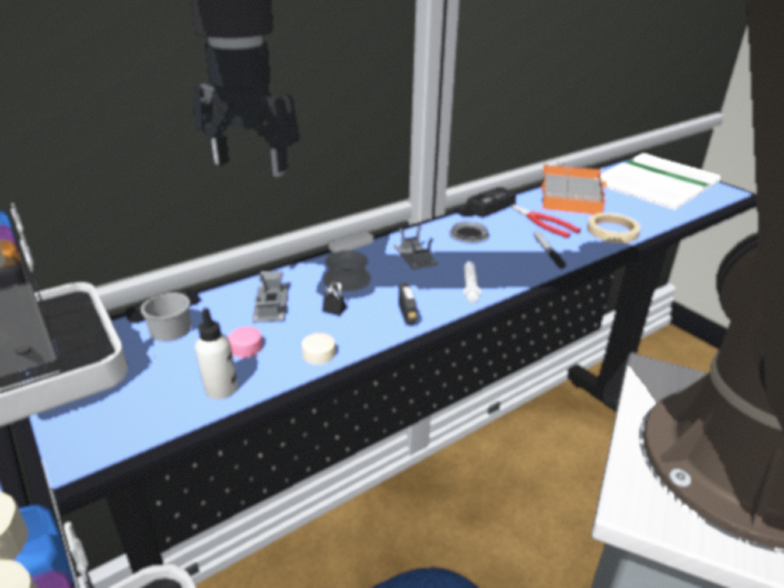

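View pics/wrist0.png

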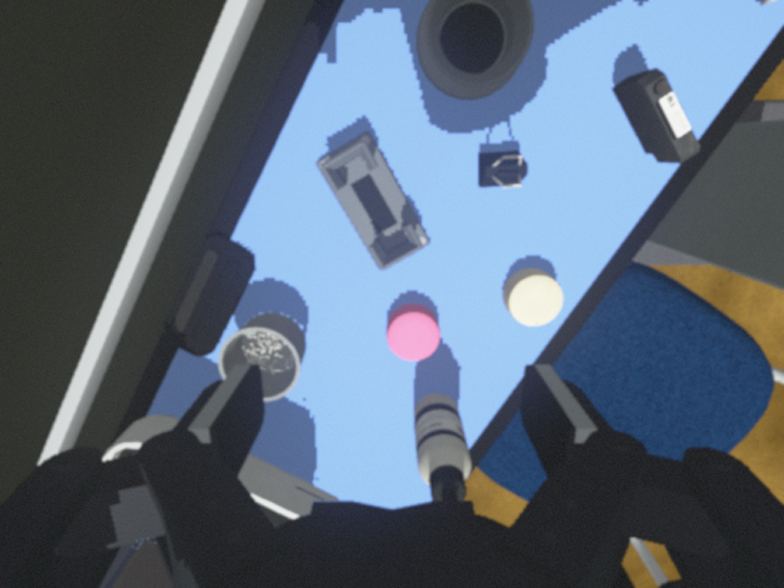

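The scene picture shows the back row: cradle (463,260), well (462,299), rest (464,355) and dish (474,430). The front row is bottle (393,225), cream cap (384,256), cartridge (381,300), syringe (383,362) and marker (375,466). The wrist picture shows the cradle (373,203), the well's bore (473,38), the cap's top (536,300) and the cartridge (655,115). I'll locate them roughly.

```bash
cat > h.py <<'E'
from plant import env
import cv2,numpy as np
from scipy.spatial.transform import Rotation as Ro
def T():
    o=env.observe(); M=np.eye(4); M[:3,:3]=Ro.from_euler('xyz',o["tool_rot"],degrees=True).as_matrix(); M[:3,3]=o["ee_pos"]; return M
def cam(n):
    M=T(); s=env.snapshot(n); K=np.array([[s["fx"],0,s["cx"]],[0,s["fy"],s["cy"]],[0,0,1]])
    if n=="wrist":
        C=np.linalg.inv(M@np.array(s["tool_from_camera"])); R,t=C[:3,:3],C[:3,3]
    else: R,t=np.array(s["R"]),np.array(s["t"])
    return s["frame"][:,:,::-1].copy(),K,R,t
def onplane(c,px,z,scale=1.4):
    _,K,R,t=c; px=np.atleast_2d(np.array(px,float)); px=(px+.5)/scale-.5
    d=np.linalg.inv(K)@np.c_[px,np.ones(len(px))].T; d=(R.T@d).T; o=-R.T@t
    return o+d*((z-o[2])/d[:,2])[:,None]
def proj(c,X,scale=1.4):
    _,K,R,t=c; p=(R@np.atleast_2d(X).T).T+t; p=(K@p.T).T; p=p[:,:2]/p[:,2:]; return (p+.5)*scale-.5
E
python3 - <<'E'
from h import *
np.set_printoptions(precision=1,suppress=True)
C={n:cam(n) for n in["scene","side","wrist"]}
L=[("bottle base","scene",(393,226),2),("bottle base","side",(220,392),0),("bottle spout","wrist",(449,485),120),
("cap top","scene",(384,252),23),("cap top","side",(319,341),23),("cap top","wrist",(536,300),23),
("cart top","scene",(382,294),44),("cart label mid top","wrist",(655,110),44),
("syr tail","scene",(358,349),10),("syr nozzle","scene",(410,379),10),("syr a","side",(471,265),10),("syr b","side",(473,297),10),
("cradle","wrist",(373,203),6),("cradle","scene",(463,262),6),
("well rim","wrist",(475,44),38),("well rim","scene",(462,290),38),
("rest","scene",(464,361),6),("rest","side",(418,262),6),
("dish","scene",(474,429),10),("dish","side",(470,232),10),("marker","scene",(375,466),9),("clip","wrist",(500,168),5),("clip","scene",(424,280),5),("tub","wrist",(262,350),40)]
for a,n,p,z in L:
    X=onplane(C[n],p,z)[0]; print(a,n,X,"r",round(np.hypot(X[0],X[1])))
E
```

```text
bottle base scene [631.5 156.4   2. ] r 651
bottle base side [629.  171.5   0. ] r 652
bottle spout wrist [635.  146.2 120. ] r 652
cap top scene [553.7  39.8  23. ] r 555
cap top side [551.9  45.   23. ] r 554
cap top wrist [553.9  43.8  23. ] r 556
cart top scene [ 478.2 -110.3   44. ] r 491
cart label mid top wrist [ 491.4 -102.3   44. ] r 502
syr tail scene [ 397.1 -188.3   10. ] r 440
syr nozzle scene [ 442.5 -286.9   10. ] r 527
syr a side [ 432.9 -276.8   10. ] r 514
syr b side [ 397.1 -179.6   10. ] r 436
cradle wrist [689.7 -34.8   6. ] r 691
cradle scene [692.6 -39.5   6. ] r 694
well rim wrist [ 617.6 -144.8   38. ] r 634
well rim scene [ 615.9 -155.2   38. ] r 635
rest scene [ 541.9 -286.     6. ] r 613
rest side [ 523.3 -251.7    6. ] r 581
dish scene [ 478.5 -414.3   10. ] r 633
dish side [ 475.2 -397.8   10. ] r 620
marker scene [ 326.2 -408.5    9. ] r 523
clip wrist [587.1 -62.3   5. ] r 590
clip scene [592.4 -58.6   5. ] r 595
tub wrist [781.4  80.9  40. ] r 786
```

The rows are not in the units I measure in: shifts go in shares of 600 mm and turns go in shares of 180 degrees. I convert before sending: 32 mm is 0.0533, 28 mm is 0.0467.

```bash
echo '[[[85, 0.0533, 0.03, 0, 0], [85, 0.0533, 0.03, 0, 0], [85, 0.0533, 0.03, 0, 0], [85, 0.0533, 0.03, 0, 0], [85, 0.0533, 0.03, 0, 0], [85, 0.0533, 0.03, 0, 0], [85, 0.0467, 0.0283, 0, 0], [85, 0, 0, 0, 0], [85, 0, 0, 0, 0], [85, 0, 0, 0, 0]]]' | python3 -m crank
python3 - <<'E'
from h import *
c=cam("wrist"); np.savez("w1.npz",*c)
cv2.imwrite("pics/w1.png",cv2.resize(c[0],(784,588),interpolation=cv2.INTER_CUBIC))
E
```

```text
t: 1.13
ee_pos: [549.9, -220.2, 404.9]
tool_rot: [-180.0, 0.0, -90.0]
force: [0.4, 0.3, 0.7]
finger_gap: 84.8
grasp_force: 0.0
```

View pics/w1.png

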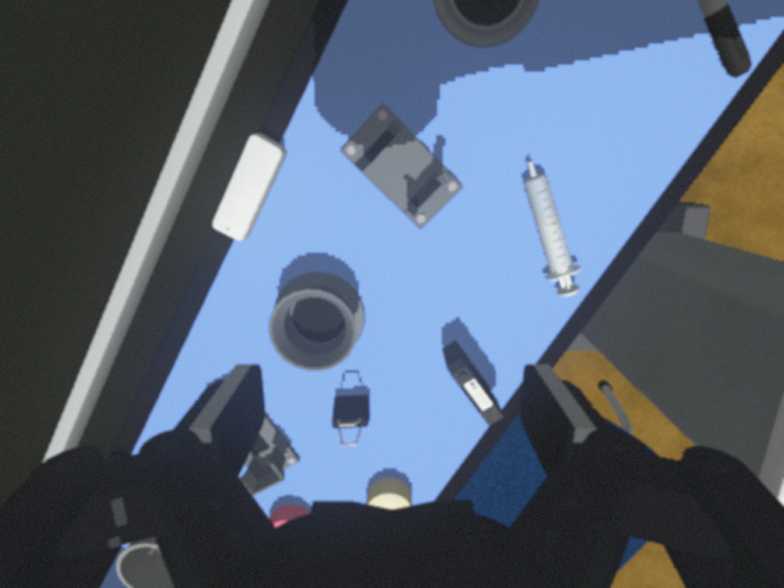

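The picture shows the rest's plate corners at (383,103), (463,184), (420,228) and (341,150). The well's rim is around (317,328). The syringe runs from nozzle (530,158) to thumb plate (568,291), the cartridge is near (472,382), and the dish is cut off at the top. I'll turn these into poses and check them with model overlays.

```bash
cat > ov.py <<'E'
from h import *
def circ(r,z,n=40): a=np.linspace(0,2*np.pi,n); return np.c_[r*np.cos(a),r*np.sin(a),0*a+z]
def rect(lx,ly,z,x0=0,y0=0): return np.array([[x0+sx*lx/2,y0+sy*ly/2,z] for sx,sy in[(1,1),(1,-1),(-1,-1),(-1,1),(1,1)]])
MOD=dict(bottle=[circ(21.5,0),circ(21.5,85),circ(13.5,109),circ(2,130)],
 cartridge=[rect(68,16,0),rect(68,16,44)],
 syringe=[rect(97,20,10,-9.5),rect(1,30,10,40),rect(116,1,10)],
 cap=[circ(23.5,0),circ(23.5,23)],
 well=[circ(41,0),circ(33,38),circ(26,26),circ(26,6)],
 cradle=[rect(104,50,6),rect(77,22,6)],
 rest=[rect(92,50,6),rect(8,26,25,25),rect(8,26,25,-25),rect(8,30,46,25),rect(8,30,46,-25)],
 dish=[circ(40,0),circ(33.5,12),circ(29,4)])
def pose(l,x,y,a,z0=0):
    a=np.radians(a);R=np.array([[np.cos(a),-np.sin(a),0],[np.sin(a),np.cos(a),0],[0,0,1]]); return l@R.T+[x,y,z0]
def overlay(c,P,fn,crop=None,S=1.4):
    im=cv2.resize(c[0],None,fx=S,fy=S,interpolation=cv2.INTER_CUBIC)
    for n,(x,y,a) in P.items():
        for l in MOD[n]:
            p=proj(c,pose(l,x,y,a),S); cv2.polylines(im,[np.round(p*8).astype(int)],False,(0,0,255),1,cv2.LINE_AA,3)
    if crop: x0,y0,x1,y1=crop; im=im[y0:y1,x0:x1]
    cv2.imwrite(fn,im)
def load(f): d=np.load(f); return [d[k] for k in d.files]
E
python3 - <<'E'
from ov import *
np.set_printoptions(precision=1,suppress=True)
c=load("w1.npz")
r=onplane(c,[(383,103),(463,184),(420,228),(341,150)],6)[:,:2]; ax=r[1]+r[2]-r[0]-r[3]; print("rest",r.mean(0),np.linalg.norm(ax)/2,np.degrees(np.arctan2(ax[1],ax[0])))
s=onplane(c,[(530,158),(568,291)],10)[:,:2];ax=s[1]-s[0]; print("syr",s.mean(0),np.linalg.norm(ax),np.degrees(np.arctan2(ax[1],ax[0])))
k=onplane(c,[(447,343),(497,421)],44)[:,:2];ax=k[1]-k[0];print("cart edge",k,np.linalg.norm(ax),np.degrees(np.arctan2(ax[1],ax[0])))
print("well",onplane(c,[(317,328)],38))
print("dish",onplane(c,[(488,10)],6))
E
```

```text
rest [ 541.1 -282.9] 89.03231998750377 136.03985395654098
syr [ 419.2 -234.9] 118.20615502738632 111.09770759707395
cart edge [[ 505.3 -146.6]
 [ 459.8  -73.5]] 86.04467117237637 121.87826772643416
well [[ 611.2 -157.5   38. ]]
dish [[ 479.2 -393.8    6. ]]
```

```bash
python3 - <<'E'
from ov import *
c=load("w1.npz")
overlay(c,dict(rest=(541.1,-282.9,136),syringe=(419.2,-234.9,111),well=(611.5,-154,0),cartridge=(481,-104,124)),"pics/o1.png",(500,180,1200,780),2.8)
E
```

```text
(no output)
```

View pics/o1.png

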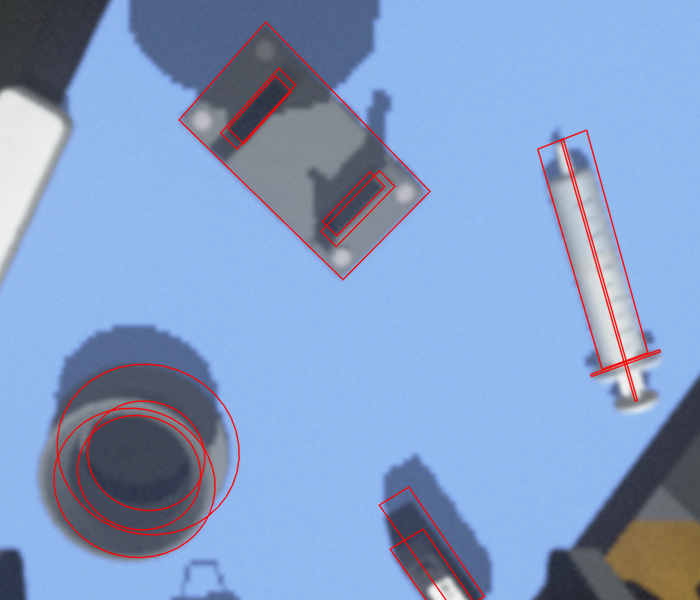

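Rest and syringe fit well. The well needs a few mm of correction, which I'll get from a closer look later. Next is the view over the bottle, cap and cradle.

Scaled: -37.5 mm is -0.0625, -10.3 mm is -0.0172.

```bash
echo '[[[85, -0.0625, -0.0172, 0, 0], [85, -0.0625, -0.0172, 0, 0], [85, -0.0625, -0.0172, 0, 0], [85, -0.0625, -0.0172, 0, 0], [85, -0.0625, -0.0172, 0, 0], [85, -0.0625, -0.0172, 0, 0], [85, -0.0625, -0.0172, 0, 0], [85, -0.0625, -0.0167, 0, 0], [85, 0, 0, 0, 0], [85, 0, 0, 0, 0]]]' | python3 -m crank
python3 - <<'E'
from ov import *
c=cam("wrist"); np.savez("w2.npz",*c); np.savez("s2.npz",*cam("side"))
overlay(c,dict(bottle=(632,158,0),cap=(553,43,0),cradle=(691,-36,128),well=(612,-157,0),cartridge=(482,-106,124)),"pics/o2.png")
E
```

```text
t: 2.02
ee_pos: [632.5, 83.6, 403.8]
tool_rot: [179.9, -0.0, -89.7]
force: [-0.1, -0.3, -1.3]
finger_gap: 85.1
grasp_force: 0.0
```

View pics/o2.png

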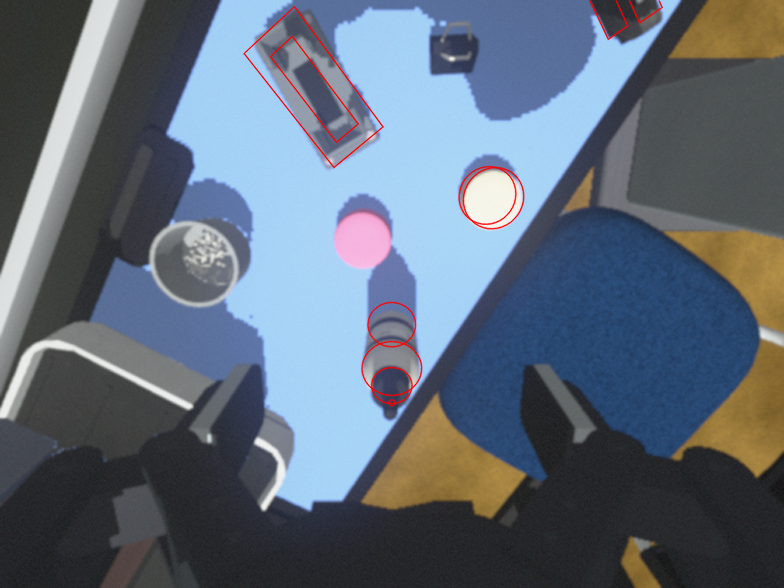

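Cap and cradle fit to within about 1–2 px; the bottle's tip (390,413) lies lower than modelled (392,403), so I'm checking larger y in both views.

```bash
python3 - <<'E'
from ov import *
for y in(163,168):
    overlay(load("w2.npz"),dict(bottle=(632,y,0)),f"/tmp/a{y}.png",(960,780,1360,1080),3.6)if 0 else overlay(load("w2.npz"),dict(bottle=(632.5,y,0)),f"/tmp/a{y}.png",(820,730,1220,1030),3.2)
    overlay(load("s2.npz"),dict(bottle=(632.5,y,0)),f"/tmp/b{y}.png",(300,660,700,960),3.2)
I=[cv2.imread(f"/tmp/{k}{y}.png") for y in(163,168) for k in "ab"]
print([i.shape for i in I])
cv2.imwrite("pics/o3.png",np.vstack([np.hstack(I[:2]),np.hstack(I[2:])]))
E
```

```text
[(300, 400, 3), (300, 400, 3), (300, 400, 3), (300, 400, 3)]
```

View pics/o3.png

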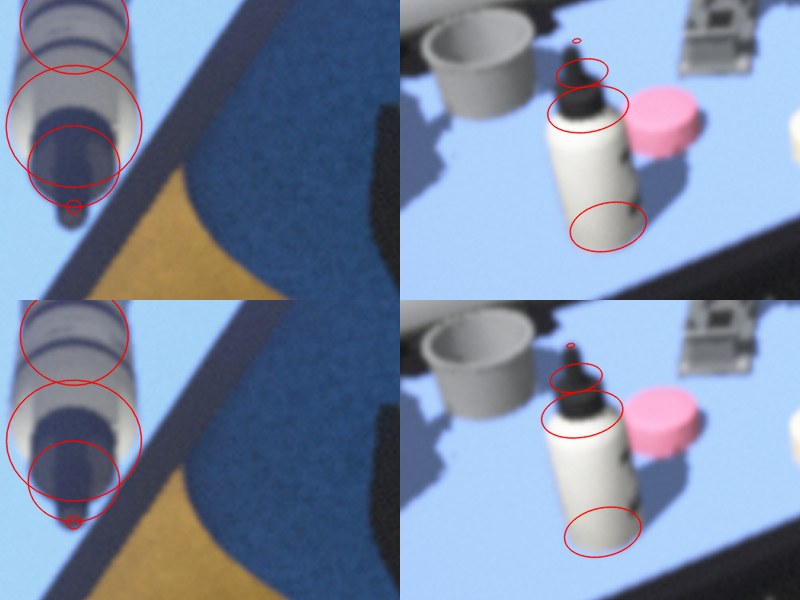

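Bottle at about (632.5, 169), which agrees in both views. Moving over it and descending.

Scaled: 40 mm is 0.0667, -28.5 mm is -0.0475.

```bash
echo '[[[85, -0.0475, 0, 0, 0], [85, -0.0475, 0, 0, 0], [85, -0.0473, 0, 0, 0], [85, 0, 0, 0, 0], [85, 0, 0, 0.0667, 0], [85, 0, 0, 0.0667, 0], [85, 0, 0, 0.0583, 0], [85, 0, 0, 0, 0], [85, 0, 0, 0, 0]]]' | python3 -m crank
python3 - <<'E'
from ov import *
overlay(load("w2.npz") if 0 else cam("wrist"),dict(bottle=(632.5,169,0)),"pics/o4.png")
E
```

```text
t: 2.87
ee_pos: [631.9, 164.2, 288.8]
tool_rot: [179.8, -0.1, -90.0]
force: [-0.3, -0.2, 1.2]
finger_gap: 84.8
grasp_force: 0.0
```

View pics/o4.png

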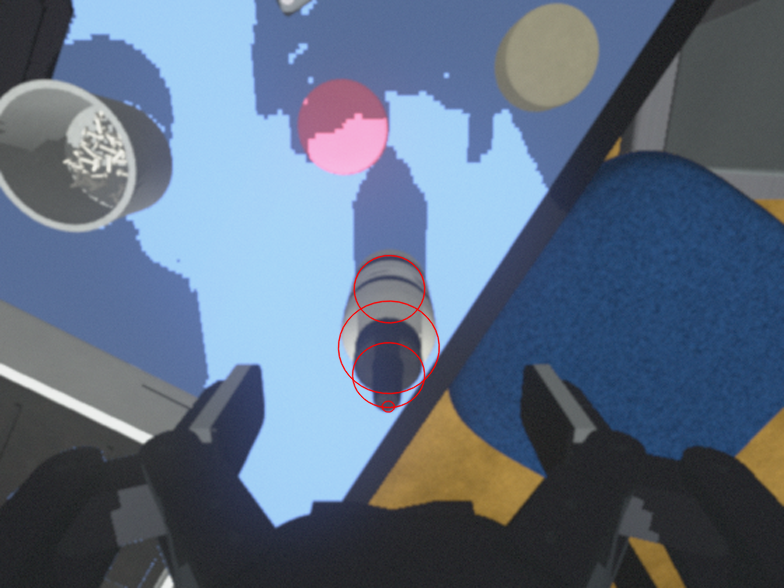

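Good match. Now shift 4.5 mm, lower and grip.

Scaled: 28 mm is 0.0467, -4.5 mm is -0.0075.

```bash
echo '[[[68, -0.0075, 0, 0, 0], [68, 0, 0, 0.0467, 0], [68, 0, 0, 0.0467, 0], [68, 0, 0, 0, 0], [40, 0, 0, 0, 0], [30, 0, 0, 0, 0], [30, 0, 0, 0, 0], [30, 0, 0, 0, 0], [30, 0, 0, 0, 0], [30, 0, 0, 0, 0]]]' | python3 -m crank
```

```text
t: 3.75
ee_pos: [633.2, 170.4, 237.0]
tool_rot: [-179.7, 0.1, -90.0]
force: [-1.1, 0.2, 6.8]
finger_gap: 40.0
grasp_force: 61.2
```

Scaled: -20 mm is -0.0333, -10 mm is -0.0167.

```bash
echo '[[[30, 0, 0, -0.0167, 0], [30, 0, 0, -0.0333, 0], [30, 0, 0, -0.0333, 0], [30, 0, 0, 0, 0], [30, 0, 0, 0, 0]]]' | python3 -m crank
python3 - <<'E'
from ov import *
np.savez("s3.npz",*cam("side")); np.savez("w3.npz",*cam("wrist"))
overlay(load("s3.npz"),{},"/tmp/a.png",(250,400,650,1000),3.2)
overlay(load("w3.npz"),{},"/tmp/b.png",(200,0,600,600),1.4)
I=[cv2.imread(f"/tmp/{k}.png") for k in "ab"]; h=min(i.shape[0] for i in I)
cv2.imwrite("pics/o5.png",np.hstack([i[:h] for i in I]))
E
```

```text
t: 4.17
ee_pos: [632.5, 170.1, 286.4]
tool_rot: [-179.8, 0.1, -90.0]
force: [-0.1, -0.4, -0.9]
finger_gap: 40.1
grasp_force: 60.8
```

View pics/o5.png

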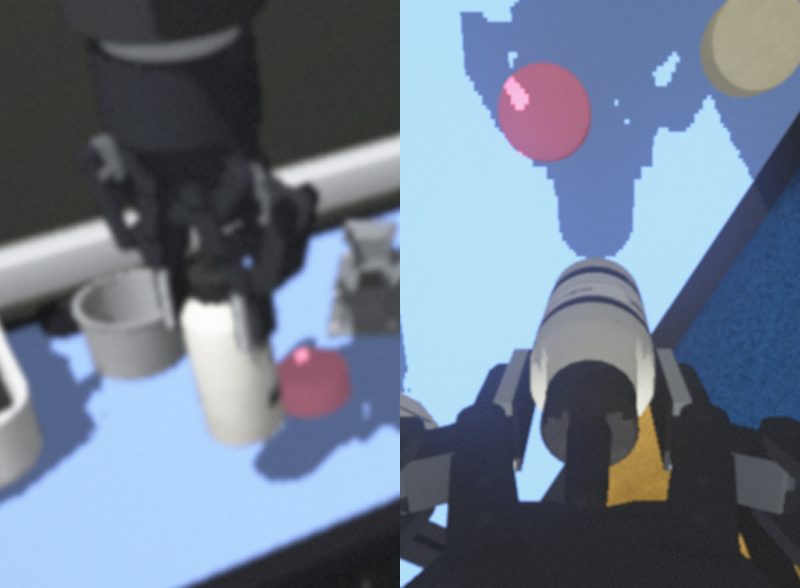

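The bottle is held upright by its shoulder (side view, about (235,370)) and off the table. Carrying it to just short of the well and measuring the well from above.

```bash
echo '[[[30, 0, 0, -0.0417, 0], [30, 0.025, 0.0025, -0.0417, 0], [30, 0.05, 0.005, 0, 0], [30, 0.0583, 0.005, 0, 0], [30, 0.0583, 0.005, 0, 0], [30, 0.0583, 0.005, 0, 0], [30, 0.0583, 0.005, 0, 0], [30, 0.05, 0.005, 0, 0], [30, 0.025, 0.0017, 0, 0], [30, 0, 0, 0, 0]]]' | python3 -m crank
echo '[[[30, 0, 0, 0, 0], [30, 0, 0, 0, 0]]]' | python3 -m crank
python3 - <<'E'
from ov import *
np.savez("w4.npz",*cam("wrist"))
c=load("w4.npz")
MOD["well"]+= [circ(38,38)]
overlay(c,dict(well=(612,-157,0)),"pics/o6.png",(200,0,600,560))
E
```

```text
t: 5.1
ee_pos: [610.8, -63.0, 332.9]
tool_rot: [179.9, -0.0, -90.2]
force: [0.1, 0.3, -1.0]
finger_gap: 39.7
grasp_force: 60.9
t: 5.27
ee_pos: [611.7, -59.6, 333.3]
tool_rot: [180.0, 0.0, -90.0]
force: [-0.7, 0.1, -1.1]
finger_gap: 40.0
grasp_force: 60.9
```

View pics/o6.png

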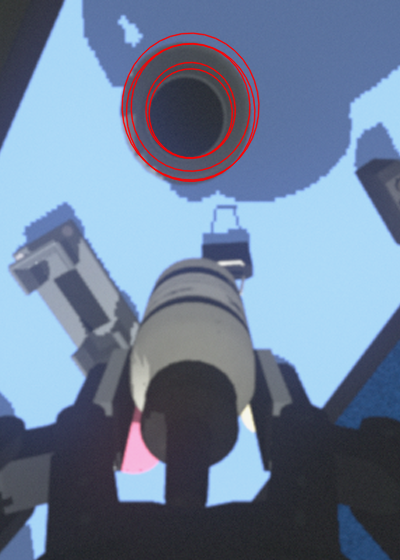

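```bash
cat > fit.py <<'E'
from ov import *
from scipy.ndimage import map_coordinates,gaussian_filter
def ring(c,x0,y0,r,z,win=8):
    "centre (and radius) that maximise mean radial contrast of a circle at height z"
    g=gaussian_filter(cv2.cvtColor(c[0],cv2.COLOR_BGR2GRAY).astype(float),.7)
    def I(x,y,r): p=proj(c,pose(circ(r,z,72),x,y,0),1); return map_coordinates(g,[p[:,1],p[:,0]],order=1,mode='nearest')
    best=[]
    for rr in np.arange(r-3,r+3.1,1):
        b=max((abs(np.mean(np.tanh((I(x,y,rr+1)-I(x,y,rr-1))/6))),x,y) for x in np.arange(x0-win,x0+win+.1) for y in np.arange(y0-win,y0+win+.1))
        best.append((round(b[0],2),rr,b[1],b[2]))
    return sorted(best)[::-1][:3]
E
python3 - <<'E'
from fit import *
for f in("w4.npz","w1.npz"):
    c=load(f)
    for r,z in((26,6),(26,26),(33,38),(38,38),(41,2)): print(f,r,z,ring(c,612,-156,r,z))
E
```

```text
w4.npz 26 6 [(np.float64(1.0), np.float64(24.0), np.float64(615.0), np.float64(-155.0)), (np.float64(0.99), np.float64(23.0), np.float64(615.0), np.float64(-155.0)), (np.float64(0.71), np.float64(25.0), np.float64(615.0), np.float64(-154.0))]
w4.npz 26 26 [(np.float64(0.94), np.float64(23.0), np.float64(615.0), np.float64(-153.0)), (np.float64(0.62), np.float64(29.0), np.float64(619.0), np.float64(-161.0)), (np.float64(0.59), np.float64(27.0), np.float64(619.0), np.float64(-148.0))]
w4.npz 33 38 [(np.float64(0.98), np.float64(36.0), np.float64(614.0), np.float64(-153.0)), (np.float64(0.91), np.float64(35.0), np.float64(614.0), np.float64(-152.0)), (np.float64(0.89), np.float64(34.0), np.float64(615.0), np.float64(-156.0))]
w4.npz 38 38 [(np.float64(1.0), np.float64(37.0), np.float64(615.0), np.float64(-153.0)), (np.float64(0.98), np.float64(36.0), np.float64(614.0), np.float64(-153.0)), (np.float64(0.91), np.float64(38.0), np.float64(615.0), np.float64(-153.0))]
w4.npz 41 2 [(np.float64(0.99), np.float64(42.0), np.float64(615.0), np.float64(-156.0)), (np.float64(0.97), np.float64(41.
[... 641 characters left out ...]
, np.float64(34.0), np.float64(616.0), np.float64(-152.0)), (np.float64(0.99), np.float64(33.0), np.float64(616.0), np.float64(-153.0)), (np.float64(0.98), np.float64(32.0), np.float64(616.0), np.float64(-154.0))]
w1.npz 38 38 [(np.float64(0.96), np.float64(35.0), np.float64(616.0), np.float64(-152.0)), (np.float64(0.84), np.float64(40.0), np.float64(611.0), np.float64(-164.0)), (np.float64(0.8), np.float64(41.0), np.float64(611.0), np.float64(-164.0))]
w1.npz 41 2 [(np.float64(0.81), np.float64(44.0), np.float64(618.0), np.float64(-150.0)), (np.float64(0.8), np.float64(40.0), np.float64(614.0), np.float64(-156.0)), (np.float64(0.77), np.float64(43.0), np.float64(617.0), np.float64(-152.0))]
```

Scaled: 30 mm is 0.05, 25 mm is 0.0417.

```bash
echo '[[[30, 0.0417, -0.0017, 0, 0], [30, 0.05, -0.0017, 0, 0], [30, 0.0417, -0.0017, 0, 0], [30, 0.0223, -0.0005, 0, 0], [30, 0, 0, 0, 0], [30, 0, 0, 0.0333, 0], [30, 0, 0, 0.0333, 0], [30, 0, 0, 0, 0], [30, 0, 0, 0, 0]]]' | python3 -m crank
echo '[[[30, 0, 0, 0, 0]]]' | python3 -m crank
```

```text
t: 6.07
ee_pos: [614.8, -152.4, 292.9]
tool_rot: [179.9, -0.0, -89.9]
force: [-0.3, 0.6, -1.3]
finger_gap: 39.9
grasp_force: 60.9
t: 6.15
ee_pos: [615.5, -152.7, 294.6]
tool_rot: [-180.0, -0.0, -89.9]
force: [0.9, 0.3, -0.5]
finger_gap: 39.9
grasp_force: 60.9
```

Scaled: 15 mm is 0.025, 10 mm is 0.0167.

```bash
echo '[[[30, 0, 0, 0.025, 0], [30, 0, 0, 0.025, 0], [30, 0, 0, 0.0167, 0], [30, 0, 0, 0.0083, 0], [30, 0, 0, 0, 0], [30, 0, 0, 0, 0]]]' | python3 -m crank
echo '[[[30, 0, 0, 0.005, 0], [30, 0, 0, 0, 0], [30, 0, 0, 0, 0]]]' | python3 -m crank
echo '[[[30, 0, 0, 0.005, 0], [30, 0, 0, 0, 0], [30, 0, 0, 0, 0]]]' | python3 -m crank
```

```text
t: 6.65
ee_pos: [615.2, -153.3, 249.2]
tool_rot: [-180.0, -0.0, -90.0]
force: [0.6, 1.3, -0.9]
finger_gap: 39.8
grasp_force: 61.9
t: 6.9
ee_pos: [615.2, -153.5, 246.2]
tool_rot: [-179.9, 0.0, -90.0]
force: [0.7, 1.2, -1.7]
finger_gap: 40.1
grasp_force: 62.0
t: 7.15
ee_pos: [615.2, -153.5, 243.2]
tool_rot: [-179.9, -0.0, -90.0]
force: [1.9, 2.1, 2.2]
finger_gap: 40.0
grasp_force: 62.4
```

Scaled: -35 mm is -0.0583, -30 mm is -0.05.

```bash
echo '[[[30, 0, 0, 0.0017, 0], [30, 0, 0, 0, 0], [48, 0, 0, 0, 0], [60, 0, 0, 0, 0], [70, 0, 0, 0, 0], [75, 0, 0, 0, 0], [75, 0, 0, -0.025, 0], [75, 0, 0, -0.05, 0], [75, 0, 0, -0.0583, 0], [80, 0, 0, -0.0583, 0]]]' | python3 -m crank
echo '[[[85, -0.0333, 0, -0.0333, 0], [85, -0.05, 0, 0, 0], [85, 0, 0, 0, 0], [85, 0, 0, 0, 0], [85, 0, 0, 0, 0]]]' | python3 -m crank
python3 - <<'E'
from fit import *
c=cam("wrist");np.savez("w5.npz",*c); s=cam("scene")
overlay(c,dict(bottle=(615,-154,6)),"/tmp/a.png",(200,0,700,588)) 
for n,(x,y,z) in dict(a=(615,-154,6)).items(): pass
for z,r in((91,21.5),):print(ring(c,615,-154,r,z))
print(ring(c,615,-154,13.5,115),ring(c,615,-154,33,38))
im=cv2.resize(s[0],None,fx=3.2,fy=3.2,interpolation=cv2.INTER_CUBIC); p=proj(s,[[615,-154,60]],3.2)[0].astype(int)
b=im[p[1]-294:p[1]+294,p[0]-150:p[0]+150]; a=cv2.imread("/tmp/a.png"); print(a.shape,b.shape)
cv2.imwrite("pics/o7.png",np.hstack([a,b]))
E
```

```text
t: 7.98
ee_pos: [614.5, -153.7, 357.1]
tool_rot: [179.9, -0.0, -90.0]
force: [2.0, -0.3, -0.3]
finger_gap: 80.0
grasp_force: 0.0
t: 8.4
ee_pos: [614.7, -103.5, 376.2]
tool_rot: [179.9, -0.0, -90.0]
force: [-0.0, 0.0, -0.8]
finger_gap: 85.2
grasp_force: 0.0
[(np.float64(0.99), np.float64(20.5), np.float64(614.0), np.float64(-158.0)), (np.float64(0.97), np.float64(21.5), np.float64(614.0), np.float64(-158.0)), (np.float64(0.95), np.float64(19.5), np.float64(614.0), np.float64(-157.0))]
[(np.float64(1.0), np.float64(13.5), np.float64(614.0), np.float64(-157.0)), (np.float64(1.0), np.float64(12.5), np.float64(614.0), np.float64(-157.0)), (np.float64(0.99), np.float64(14.5), np.float64(614.0), np.float64(-157.0))] [(np.float64(0.98), np.float64(36.0), np.float64(616.0), np.float64(-158.0)), (np.float64(0.93), np.float64(35.0), np.float64(616.0), np.float64(-159.0)), (np.float64(0.92), np.float64(34.0), np.float64(614.0), np.float64(-154.0))]
(588, 500, 3) (588, 300, 3)
```

View pics/o7.png

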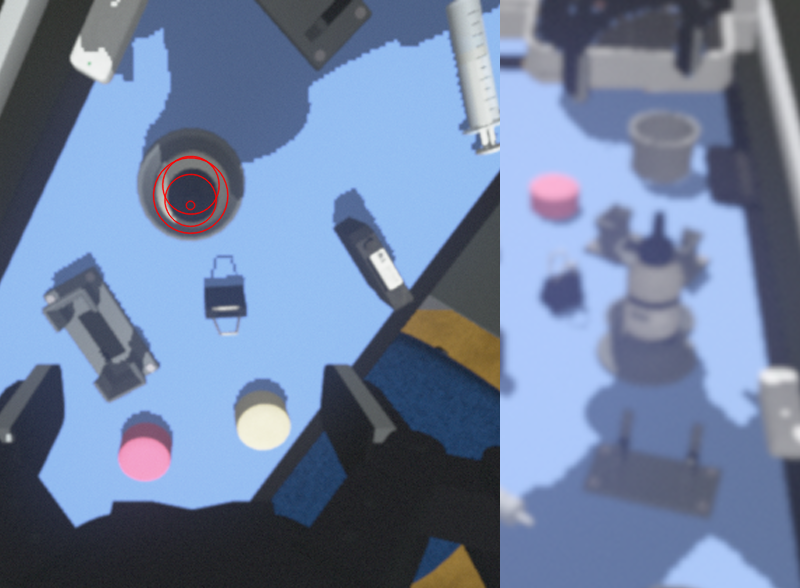

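The bottle stands upright in the well, spout at about (190,205), within about 3 mm of the axis. Now an automatic silhouette fit of cartridge and cradle.

```bash
cat > sil.py <<'E'
from fit import *
from scipy.optimize import minimize
def box(lx,ly,z0,z1,x0=0,y0=0): return np.vstack([rect(lx,ly,z0,x0,y0)[:4],rect(lx,ly,z1,x0,y0)[:4]])
BOX=dict(cartridge=[box(68,16,0,44)],cradle=[box(104,50,0,6),box(18,30,0,34,33),box(18,30,0,34,-33)],
 rest=[box(92,50,0,6)],syringe=[box(80,20,0,19,-1),box(3,30,2,17,40),box(10,18,0,19,53),box(16,5,7,12,-50)])
S=4
def mask(c,smax=70):
    h=cv2.cvtColor(cv2.resize(c[0],None,fx=S,fy=S,interpolation=cv2.INTER_CUBIC),cv2.COLOR_BGR2HSV); return (h[...,1]<smax)
def sil(c,n,q,shape):
    m=np.zeros(shape,np.uint8)
    for b in BOX[n]: cv2.fillConvexPoly(m,cv2.convexHull(np.round(proj(c,pose(b,*q),S)).astype(np.int32)),1)
    return m>0
def fit(c,n,q0,grow=14,smax=70):
    M=mask(c,smax); roi=cv2.dilate(sil(c,n,q0,M.shape).astype(np.uint8),np.ones((grow*2+1,)*2))>0
    M&=roi
    def f(q): s=sil(c,n,q,M.shape); return -(s&M).sum()/(s|M).sum()
    best=min((minimize(f,q0,method="Nelder-Mead",options=dict(initial_simplex=np.array(q0)+np.vstack([[0]*3,np.diag(k)]),xatol=.1,fatol=1e-4)) for k in((4,4,5),(-4,4,-5),(4,-4,-4),(-3,-3,3))),key=lambda r:r.fun)
    return np.round(best.x,1),round(best.fun,3)
def show(c,n,q,fn):
    M=mask(c); s=sil(c,n,q,M.shape); im=cv2.resize(c[0],(M.shape[1],M.shape[0])); e=cv2.morphologyEx(s.astype(np.uint8),cv2.MORPH_GRADIENT,np.ones((3,3)))>0; im[e]=(0,0,255); y,x=np.where(s); im=im[max(y.min()-50,0):y.max()+50,max(x.min()-50,0):x.max()+50]; cv2.imwrite(fn,im)
E
python3 - <<'E'
from sil import *
for f in("w5.npz",):
    c=load(f)
    for sm in(60,80,100): print(fit(c,"cartridge",(482,-106,124),smax=sm),fit(c,"cradle",(691,-36,128),smax=sm))
c=load("w2.npz"); print(fit(c,"cradle",(691,-36,128),smax=80))
E
```

```text
(array([471.7, -92.5, 131.6]), np.float64(-0.537)) (array([689.1, -31.2, 119.9]), np.float64(-0.58))
(array([475. , -95.8, 129.6]), np.float64(-0.711)) (array([689.4, -32.5, 119.8]), np.float64(-0.929))
(array([476.7, -98.1, 128.2]), np.float64(-0.728)) (array([689.6, -33.3, 120.5]), np.float64(-0.822))
(array([689.2, -35.5, 119.3]), np.float64(-0.916))
```

```bash
python3 - <<'E'
import sil; from sil import *
def mask2(c,smax=80):
    h=cv2.cvtColor(cv2.resize(c[0],None,fx=S,fy=S,interpolation=cv2.INTER_CUBIC),cv2.COLOR_BGR2HSV); return (h[...,1]<smax)|(h[...,2]<90)
sil.mask=mask2
c=load("w5.npz")
for g in(6,10,14):
    q=fit(c,"cartridge",(479,-102,126),grow=g,smax=80); print(q)
show(c,"cartridge",q[0],"/tmp/a.png"); r=fit(c,"cradle",(689.5,-33,120),smax=80);print(r)
show(c,"cradle",r[0],"/tmp/b.png")
I=[cv2.imread(f"/tmp/{k}.png") for k in"ab"]; h=max(i.shape[0] for i in I)
im=np.hstack([cv2.copyMakeBorder(i,0,h-i.shape[0],0,0,cv2.BORDER_CONSTANT) for i in I]); print(im.shape)
cv2.imwrite("pics/o8.png",im[:600,:800])
E
```

```text
(array([474.2, -95.2, 129.4]), np.float64(-0.731))
(array([474.4, -95.1, 129.6]), np.float64(-0.737))
(array([475. , -95.6, 129.7]), np.float64(-0.743))
(array([689.4, -32.5, 119.5]), np.float64(-0.924))
(483, 801, 3)
```

View pics/o8.png

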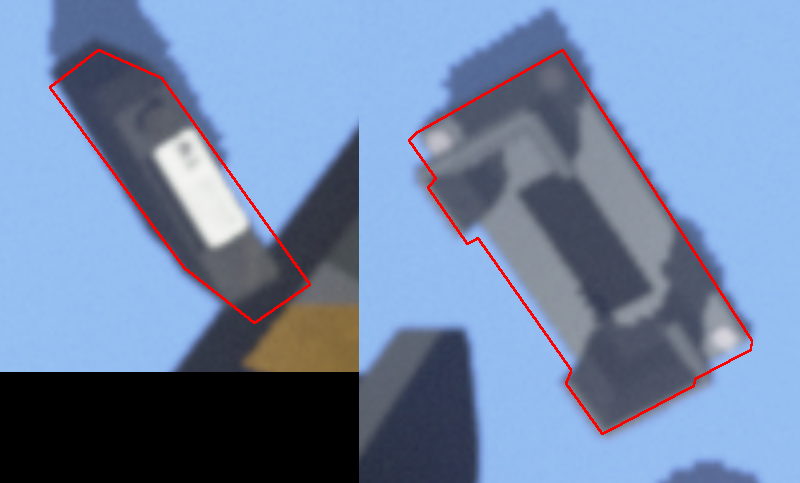

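The cradle fit is excellent. The cartridge fit is pulled by the dark table edge, so I'll ignore everything beyond the edge line.

```bash
python3 - <<'E'
import sil; from sil import *
np.set_printoptions(suppress=True)
c=load("w5.npz")
h=cv2.cvtColor(cv2.resize(c[0],None,fx=S,fy=S,interpolation=cv2.INTER_CUBIC),cv2.COLOR_BGR2HSV); M=(h[...,1]<80)|(h[...,2]<90)
s0=sil.sil(c,"cartridge",(475,-95.6,129.7),M.shape); y,x=np.where(s0); ox,oy=x.min()-50,y.min()-50
yy,xx=np.mgrid[:M.shape[0],:M.shape[1]]; cx,cy=xx-ox,yy-oy
ok=(cx<360)&(cx>0)&(cy>20)&(cy<372)&((cx-345)*(370-125)+(cy-125)*(345-165)<0)
M&=ok
M[(cy<45)&ok]&=(h[...,1]<80)[(cy<45)&ok]
def f(q): s=sil.sil(c,"cartridge",q,M.shape)&ok; return -(s&M).sum()/(s|M).sum()
for k in((4,4,5),(-4,4,-5),(4,-4,-4)):
    r=minimize(f,(479,-102,126),method="Nelder-Mead",options=dict(initial_simplex=np.array((479,-102,126))+np.vstack([[0]*3,np.diag(k)]),xatol=.1,fatol=1e-4)); print(r.x.round(1),round(r.fun,3))
show(c,"cartridge",r.x,"/tmp/a.png"); a=cv2.imread("/tmp/a.png"); b=np.dstack([M*255]*3).astype(np.uint8)[oy:oy+a.shape[0],ox:ox+360]
print(a.shape,b.shape); cv2.imwrite("pics/o9.png",np.hstack([a[:b.shape[0]],b])[:600,:800])
E
```

```text
Traceback (most recent call last):
AttributeError: 'function' object has no attribute 'sil'
```

```bash
python3 - <<'E'
from sil import *
np.set_printoptions(suppress=True)
c=load("w5.npz")
h=cv2.cvtColor(cv2.resize(c[0],None,fx=S,fy=S,interpolation=cv2.INTER_CUBIC),cv2.COLOR_BGR2HSV); M=(h[...,1]<80)|(h[...,2]<90)
s0=sil(c,"cartridge",(475,-95.6,129.7),M.shape); y,x=np.where(s0); ox,oy=x.min()-50,y.min()-50
yy,xx=np.mgrid[:M.shape[0],:M.shape[1]]; cx,cy=xx-ox,yy-oy
ok=(cx<360)&(cx>0)&(cy>20)&(cy<372)&((cx-345)*(370-125)+(cy-125)*(345-165)<0)
M&=ok
def f(q): s=sil(c,"cartridge",q,M.shape)&ok; return -(s&M).sum()/(s|M).sum()
for k in((4,4,5),(-4,4,-5),(4,-4,-4)):
    r=minimize(f,(479,-102,126),method="Nelder-Mead",options=dict(initial_simplex=np.array((479,-102,126))+np.vstack([[0]*3,np.diag(k)]),xatol=.1,fatol=1e-4)); print(r.x.round(1),round(r.fun,3))
show(c,"cartridge",r.x,"/tmp/a.png"); a=cv2.imread("/tmp/a.png")
cv2.imwrite("pics/o9.png",a)
E
```

```text
[473.1 -94.5 128.5] -0.801
[473.7 -94.6 129.2] -0.799
[473.7 -94.6 129.9] -0.799
```

View pics/o9.png

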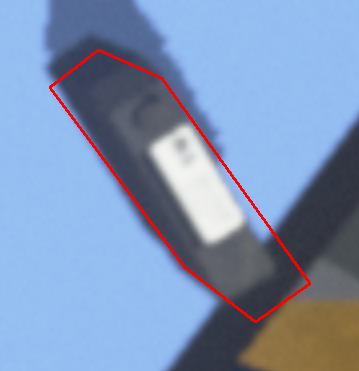

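```bash
python3 - <<'E'
from sil import *
np.set_printoptions(suppress=True,precision=1)
c=load("w5.npz"); s0=sil(c,"cartridge",(473.7,-94.6,129.9),(1680,2240)); y,x=np.where(s0); o=np.array([x.min()-50,y.min()-50])
t=onplane(c,np.array([(275,264),(230,303)])+o,44,4); g=onplane(c,np.array([(50,78),(95,40)])+o,0,4); print(t,g)
a=t.mean(0)[:2];b=g.mean(0)[:2];d=a-b;print((a+b)/2,np.linalg.norm(d),np.degrees(np.arctan2(d[1],d[0])))
E
```

```text
[[455.2 -78.7  44. ]
 [465.1 -68.3  44. ]] [[ 501.8 -118.2    0. ]
 [ 490.5 -128.6    0. ]]
[478.1 -98.4] 61.501859749294155 125.80157232851114
```

The rows are not in the units I measure in: shifts go in shares of 600 mm and turns go in shares of 180 degrees. I convert before sending: 38 mm is 0.0633, 31 mm is 0.0517, -7.1 degrees is -0.0394.

```bash
echo '[[[85, -0.0017, 0.05, 0, 0], [85, -0.0017, 0.0633, 0, 0], [85, -0.0017, 0.0633, 0, 0], [85, -0.0017, 0.0517, 0, 0], [85, 0, 0, 0.0333, -0.0394], [85, 0, 0, 0.0417, -0.0394], [85, 0, 0, 0.0333, -0.0394], [85, 0, 0, 0.0167, -0.0394], [85, 0, 0, 0, -0.0394], [85, 0, 0, 0, -0.0028]]]' | python3 -m crank
echo '[[[85, 0, 0, 0, 0], [85, 0, 0, 0, 0], [85, 0, 0, 0, 0]]]' | python3 -m crank
cat > edge.py <<'E'
from sil import *
from scipy.optimize import differential_evolution
def efit(c,boxes,q0,w=(8,8,6),ch=0,sign=1,soft=12):
    "pose whose hull outline has the strongest outside-minus-inside step"
    g=gaussian_filter(c[0][...,ch].astype(float),.6)
    def f(q):
        tot=n=0
        for b in boxes:
            h=cv2.convexHull(proj(c,pose(b,*q),1).astype(np.float32))[:,0]; m=h.mean(0)
            for p,r in zip(h,np.roll(h,-1,0)):
                L=np.linalg.norm(r-p)
                if L<2: continue
                k=int(L*2)+1; s=p+(r-p)*np.linspace(.08,.92,k)[:,None]; nn=np.array([(r-p)[1],-(r-p)[0]])/L
                if nn@(p-m)<0: nn=-nn
                v=lambda d:map_coordinates(g,[(s+d*nn)[:,1],(s+d*nn)[:,0]],order=1,mode='nearest')
                tot+=np.tanh(sign*(v(1.2)-v(-1.2))/soft).sum(); n+=k
        return -tot/max(n,1)
    r=differential_evolution(f,[(a-b,a+b) for a,b in zip(q0,w)],seed=1,maxiter=60,popsize=12,tol=1e-6); return r.x.round(1),round(r.fun,3)
E
python3 - <<'E'
from edge import *
c=cam("wrist"); np.savez("w6.npz",*c)
for f in("w5.npz","w6.npz","w1.npz"):
    c=load(f); print(f,proj(c,[478,-98,44],1)[0].round(),[efit(c,BOX["cartridge"],(478,-98.5,126),ch=k) for k in(0,2)])
s=cam("scene");np.savez("s6.npz",*s);print(efit(s,BOX["cartridge"],(478,-98.5,126)))
E
```

```text
t: 9.33
ee_pos: [477.5, -100.2, 300.6]
tool_rot: [179.9, 0.1, -53.7]
force: [0.0, -0.3, 0.3]
finger_gap: 85.0
grasp_force: 0.0
t: 9.58
ee_pos: [478.0, -99.7, 302.0]
tool_rot: [-180.0, -0.0, -54.2]
force: [0.3, 0.6, -0.3]
finger_gap: 85.0
grasp_force: 0.0
w5.npz [418. 193.] [(array([ 482.3, -106.5,  120.4]), np.float64(-0.795)), (array([475.5, -97.8, 125.7]), np.float64(-0.649))]
w6.npz [278. 213.] [(array([ 478.7, -100.6,  125.7]), np.float64(-0.769)), (array([ 478.1, -100.4,  124.8]), np.float64(-0.498))]
w1.npz [341. 283.] [(array([ 482.9, -105.8,  123. ]), np.float64(-0.847)), (array([478. , -97. , 126.4]), np.float64(-0.787))]
(array([481. , -99.7, 123.4]), np.float64(-0.992))
```

```bash
python3 - <<'E'
from edge import *
c=load("w6.npz"); xs=np.arange(-52,53,2)
for z,yo in((44,0),(44,5),(44,-5),(0,0),(44,12)):
    l=np.c_[xs,0*xs+yo,0*xs+z].astype(float); p=proj(c,pose(l,478.5,-100.5,125.5),1)
    print(z,yo,[tuple(int(v) for v in c[0][int(round(b)),int(round(a))]) for a,b in p[[0,-1]]]); 
    for ch in(0,2): print(" ".join(str(int(v)) for v in map_coordinates(c[0][...,ch].astype(float),[p[:,1],p[:,0]],order=1)))
E
```

```text
44 0 [(244, 201, 158), (87, 58, 46)]
243 223 170 164 163 164 153 102 102 103 109 109 109 115 108 121 119 119 122 188 234 221 230 224 240 245 241 242 243 243 241 241 243 244 235 130 121 122 120 120 125 124 124 214 114 86 86 84 83 80 79 78 85
155 126 93 90 91 90 87 60 61 64 75 76 75 84 77 98 99 97 100 180 234 217 227 220 241 245 241 241 243 243 241 241 243 244 235 111 99 101 100 102 110 109 98 126 71 57 58 57 58 56 55 50 45
44 5 [(164, 115, 91), (84, 57, 45)]
163 164 164 163 164 163 156 114 104 102 106 105 106 117 120 119 119 120 120 177 235 235 236 235 237 237 238 237 233 231 231 231 232 234 215 131 125 126 123 119 122 124 116 91 85 83 83 82 77 76 85 89 83
90 90 91 89 91 90 87 67 62 65 72 72 73 90 94 92 93 93 96 166 234 234 235 234 236 236 237 236 231 229 229 230 230 232 211 109 103 103 101 97 100 105 94 66 59 57 58 59 54 54 66 57 45
44 -5 [(245, 203, 161), (81, 60, 53)]
245 244 245 245 239 207 210 109 102 107 113 112 113 125 125 122 122 125 127 160 211 213 216 214 217 214 217 217 216 216 217 219 218 216 195 130 126 125 123 123 125 120 126 234 235 116 86 85 85 82 82 81 80
160 158 158 
[... 337 characters left out ...]
4 225 242 245 242 241 243 243 242 241 241 242 243 244 210 127 121 122 122 121 122 126 124 122
157 159 157 135 104 92 91 91 91 91 66 60 61 66 75 76 76 80 82 81 98 97 98 100 103 213 234 216 221 233 221 243 245 242 240 243 243 242 241 241 242 243 244 205 106 99 101 101 101 104 111 110 101
44 12 [(162, 113, 91), (79, 126, 156)]
160 161 160 161 160 160 161 160 161 160 160 160 161 158 162 160 159 160 159 158 160 160 158 160 160 161 160 160 159 161 178 236 244 244 244 244 244 244 244 244 239 136 84 82 81 81 78 77 77 80 81 81 79
89 88 90 88 90 89 88 89 90 90 90 91 91 88 91 90 91 90 91 90 91 90 89 91 92 91 92 92 90 91 100 143 157 157 158 158 159 156 156 157 148 81 58 57 57 57 56 56 65 136 156 159 156
```

The cartridge spans −32.5 to +33 mm about (478.5, −100.5) at 125.5°, so it is well centred. Descending and gripping.

Scaled: 35 mm is 0.0583, 25 mm is 0.0417, 0.5 degrees is 0.0028.

```bash
echo '[[[60, 0.0015, 0, 0.0417, 0.0028], [60, 0, 0, 0.0583, 0], [60, 0, 0, 0.0583, 0], [60, 0, 0, 0.0367, 0], [60, 0, 0, 0, 0], [10, 0, 0, 0, 0], [10, 0, 0, 0, 0], [10, 0, 0, 0, 0], [10, 0, 0, 0, 0], [10, 0, 0, 0, 0]]]' | python3 -m crank
echo '[[[10, 0, 0, 0, 0], [10, 0, 0, 0, 0], [10, 0, 0, 0, 0]]]' | python3 -m crank
```

```text
t: 10.52
ee_pos: [479.2, -100.1, 186.5]
tool_rot: [-179.8, -0.1, -54.5]
force: [-0.8, 0.9, 6.7]
finger_gap: 14.6
grasp_force: 58.9
t: 10.77
ee_pos: [479.2, -100.1, 186.5]
tool_rot: [-179.8, -0.1, -54.5]
force: [-1.8, 0.7, 6.3]
finger_gap: 15.2
grasp_force: 58.9
```

Scaled: -34 mm is -0.0567, -28 mm is -0.0467.

```bash
echo '[[[10, 0, 0, -0.025, 0], [10, 0, 0, -0.0467, 0], [10, 0, 0, -0.0467, 0], [10, 0.0083, -0.025, 0, 0], [10, 0.0183, -0.0567, 0, 0], [10, 0.0183, -0.0567, 0, 0], [10, 0.0183, -0.0567, 0, 0], [10, 0.0183, -0.0567, 0, 0], [10, 0.0183, -0.0567, 0, 0], [10, 0.0138, -0.0407, 0, 0]]]' | python3 -m crank
echo '[[[10, 0, 0, 0, 0.0322], [10, 0, 0, 0, 0], [10, 0, 0, 0, 0], [10, 0, 0, 0, 0]]]' | python3 -m crank
python3 - <<'E'
from edge import *
c=cam("wrist");np.savez("w7.npz",*c); print(efit(c,[box(104,50,0,6)],(689.3,-34,119.7),w=(5,5,4)))
c=load("w5.npz"); print(efit(c,[box(104,50,0,6)],(689.3,-34,119.7),w=(5,5,4)));c=load("w2.npz"); print(efit(c,[box(104,50,0,6)],(689.3,-34,119.7),w=(5,5,4)))
E
```

```text
t: 11.6
ee_pos: [691.0, -33.3, 256.9]
tool_rot: [-179.9, -0.1, -54.5]
force: [0.3, -1.3, -0.6]
finger_gap: 14.8
grasp_force: 58.6
t: 11.93
ee_pos: [687.8, -34.5, 256.4]
tool_rot: [-180.0, 0.0, -60.2]
force: [0.4, -0.5, -0.5]
finger_gap: 14.6
grasp_force: 58.5
(array([688.6, -34.1, 118.6]), np.float64(-0.784))
(array([688.9, -34. , 122.7]), np.float64(-0.873))
(array([687.8, -34.6, 121.4]), np.float64(-0.94))
```

Scaled: 15 mm is 0.025, 10 mm is 0.0167.

```bash
echo '[[[10, 0, -0.0012, 0.025, 0], [10, 0, 0, 0.025, 0], [10, 0, 0, 0.0167, 0], [10, 0, 0, 0.0083, 0], [10, 0, 0, 0.0083, 0], [10, 0, 0, 0.0067, 0], [10, 0, 0, 0.0067, 0], [10, 0, 0, 0, 0], [10, 0, 0, 0, 0]]]' | python3 -m crank
echo '[[[10, 0, 0, 0.005, 0], [10, 0, 0, 0, 0], [10, 0, 0, 0, 0]]]' | python3 -m crank
echo '[[[10, 0, 0, 0.0033, 0], [10, 0, 0, 0, 0], [10, 0, 0, 0, 0]]]' | python3 -m crank
```

```text
t: 12.73
ee_pos: [689.2, -33.9, 197.8]
tool_rot: [180.0, -0.0, -60.3]
force: [0.2, 0.4, -0.5]
finger_gap: 14.1
grasp_force: 58.5
t: 12.98
ee_pos: [689.1, -33.9, 194.8]
tool_rot: [-180.0, 0.0, -60.3]
force: [-0.0, 0.6, 0.3]
finger_gap: 14.8
grasp_force: 58.5
t: 13.23
ee_pos: [689.1, -33.9, 192.7]
tool_rot: [180.0, -0.0, -60.3]
force: [-0.5, 0.4, -0.0]
finger_gap: 14.2
grasp_force: 58.7
```

Scaled: 1.5 mm is 0.0025.

```bash
echo '[[[10, 0, 0, 0.0025, 0], [10, 0, 0, 0, 0], [10, 0, 0, 0, 0]]]' | python3 -m crank
echo '[[[10, 0, 0, 0.0025, 0], [10, 0, 0, 0, 0], [10, 0, 0, 0, 0]]]' | python3 -m crank
```

```text
t: 13.48
ee_pos: [689.1, -33.8, 192.6]
tool_rot: [-180.0, -0.0, -60.3]
force: [-3.9, 1.4, 9.3]
finger_gap: 15.2
grasp_force: 59.8
t: 13.73
ee_pos: [689.1, -33.8, 192.6]
tool_rot: [-180.0, -0.0, -60.3]
force: [-8.4, 1.5, 18.6]
finger_gap: 14.7
grasp_force: 61.2
```

Scaled: -35 mm is -0.0583, -2.5 mm is -0.0042.

```bash
echo '[[[10, 0, 0, -0.0042, 0], [25, 0, 0, 0, 0], [40, 0, 0, 0, 0], [45, 0, 0, 0, 0], [45, 0, 0, 0, 0], [45, 0, 0, -0.025, 0], [45, 0, 0, -0.05, 0], [45, 0, 0, -0.0583, 0], [60, 0, 0, -0.0583, 0], [60, 0, 0, -0.0583, 0]]]' | python3 -m crank
echo '[[[85, 0, 0, -0.0333, 0], [85, 0, 0, 0, 0], [85, 0, 0, 0, 0]]]' | python3 -m crank
python3 - <<'E'
from edge import *
c=cam("wrist");np.savez("w8.npz",*c)
ct=[b+[0,0,6] for b in [box(68,16,38.5,44)]]
print(efit(c,ct,(689,-34,120.5),w=(7,7,6),ch=2), efit(c,[box(104,50,0,6)],(689,-34,120.5),w=(5,5,4)))
xs=np.arange(-56,57,2)
for z,yo in((50,0),(50,5),(50,-5)):
    l=np.c_[xs,0*xs+yo,0*xs+z].astype(float); p=proj(c,pose(l,689,-34,120),1)
    print(z,yo," ".join(str(int(v)) for v in map_coordinates(c[0][...,2].astype(float),[p[:,1],p[:,0]],order=1,mode='nearest')))
E
```

```text
t: 14.57
ee_pos: [689.0, -34.0, 343.2]
tool_rot: [179.9, 0.0, -60.3]
force: [1.7, 0.7, -0.3]
finger_gap: 59.9
grasp_force: 0.0
t: 14.82
ee_pos: [689.3, -33.9, 363.7]
tool_rot: [-179.8, -0.0, -60.3]
force: [0.6, 0.3, -1.0]
finger_gap: 85.1
grasp_force: 0.0
(array([690.6, -27.8, 115.8]), np.float64(-0.318)) (array([687.7, -33.7, 118.7]), np.float64(-0.987))
50 0 85 79 82 81 101 124 117 82 81 68 61 59 73 72 72 78 75 94 94 94 97 152 240 239 241 240 242 243 240 240 240 240 240 240 242 242 230 126 97 100 100 100 105 107 101 90 96 133 150 155 154 157 155 154 156 154 155
50 5 86 78 81 85 99 121 117 79 79 68 60 59 71 73 73 86 87 72 85 93 96 146 234 221 234 233 241 243 240 239 240 240 239 239 238 239 229 129 107 110 109 102 102 101 100 88 97 133 150 155 155 154 154 155 154 155 155
50 -5 85 79 81 80 102 125 121 110 82 68 60 65 74 73 76 92 95 97 97 99 101 96 95 95 97 98 98 101 102 104 102 105 105 105 109 107 107 103 102 101 102 102 103 100 97 90 97 135 149 154 156 155 155 155 156 155 157
```

The cartridge's top spans the same −14..17 label position as before the lift, so it is centred in the cradle and down (TCP 192.6 on contact). Now to the syringe.

Scaled: 37.1 mm is 0.0618, 20 mm is 0.0333, 4.4 degrees is 0.0244.

```bash
echo '[[[85, 0.0075, 0.0618, 0, 0], [85, 0.0075, 0.0618, 0, 0], [85, 0.0075, 0.0618, 0, 0], [85, 0.0075, 0.0618, 0, 0], [85, 0.0075, 0.0618, 0, 0], [85, 0.0075, 0.0618, 0, 0], [85, 0.0075, 0.0618, 0, 0], [85, 0.0075, 0.0618, 0, 0], [85, 0.0083, 0.0618, 0, 0], [85, 0, 0, 0.0333, 0.0244]]]' | python3 -m crank
echo '[[[85, 0, 0, 0.05, 0.0244], [85, 0, 0, 0.025, 0], [85, 0, 0, 0, 0], [85, 0, 0, 0, 0]]]' | python3 -m crank
python3 - <<'E'
from edge import *
c=cam("wrist");np.savez("w9.npz",*c)
print(efit(c,[box(78,19,0,12,0)],(419,-235,111),w=(7,7,6),ch=2,sign=-1), efit(c,[box(78,19,0,12,0)],(419,-235,111),w=(7,7,6),ch=0,sign=-1))
xs=np.arange(-70,71,2)
for z,yo in((10,0),(10,12),(10,-12)):
    l=np.c_[xs,0*xs+yo,0*xs+z].astype(float); p=proj(c,pose(l,419.2,-234.9,111),1)
    print(z,yo," ".join(str(int(v)) for v in map_coordinates(c[0][...,2].astype(float),[p[:,1],p[:,0]],order=1,mode='nearest')))
ys=np.arange(-24,25,2)
for xo in(-35,-20,0,20,35):
    l=np.c_[0*ys+xo,ys,0*ys+10].astype(float); p=proj(c,pose(l,419.2,-234.9,111),1)
    print(xo," ".join(str(int(v)) for v in map_coordinates(c[0][...,2].astype(float),[p[:,1],p[:,0]],order=1,mode='nearest')))
E
```

```text
t: 15.7
ee_pos: [415.6, -237.2, 343.7]
tool_rot: [-179.9, -0.1, -64.7]
force: [0.4, 0.2, -0.6]
finger_gap: 85.1
grasp_force: 0.0
t: 16.03
ee_pos: [419.0, -235.0, 296.0]
tool_rot: [179.8, 0.1, -69.1]
force: [1.0, -0.3, -0.1]
finger_gap: 85.3
grasp_force: 0.0
(array([ 420.9, -236.3,  111.7]), np.float64(-0.926)) (array([ 423.3, -235.5,  108.1]), np.float64(-0.527))
10 0 80 81 80 82 81 79 90 158 169 174 178 182 184 133 178 194 195 196 195 173 194 198 199 170 200 201 185 187 203 202 173 207 214 212 200 221 223 216 215 224 225 189 223 226 220 206 227 226 214 219 227 225 206 226 228 223 197 199 233 235 230 227 218 202 141 133 207 198 149 147 148
10 12 80 79 81 80 82 82 82 81 83 82 81 81 82 81 82 84 84 83 84 84 84 84 86 85 84 103 145 148 146 148 144 145 146 145 148 144 145 148 148 148 148 146 146 145 147 144 145 147 143 115 90 87 91 127 125 124 133 172 158 142 146 148 148 147 146 149 148 148 147 143 105
10 -12 83 79 80 79 80 80 81 81 83 82 82 82 84 83 84 88 86 87 87 85 85 84 87 125 147 148 148 148 148 148 149 149 148 148 149 149 147 149 150 149 149 149 147 149 149 150 149 149 148 148 142 101 96 127 128 125 132 182 173 149 149 149 148 149 148 150 150 146 148 148 148
-35 85 86 87 85 84 85 86 142 175 190 196 202 193 182 166 143 113 84 84 84 85 84 87 86 83
-20 147 148 147 149 148 148 148 163 177 191 200 205 201 186 170 149 118 90 103 96 127 113 142 147 147
0 149 148 149 148 149 148 149 164 195 207 219 224 221 214 194 168 129 99 144 149 148 149 148 149 149
20 149 149 149 148 148 149 150 159 194 208 221 215 206 212 201 174 139 109 144 149 147 147 149 149 148
35 149 149 150 148 149 139 110 130 186 205 221 223 219 216 204 175 140 98 108 121 133 147 148 148 148
```

Scaled: 35 mm is 0.0583, -1.3 mm is -0.0022.

```bash
echo '[[[45, -0.0022, -0.0028, 0, 0], [45, 0, 0, 0.05, 0], [45, 0, 0, 0.0583, 0], [45, 0, 0, 0.05, 0], [45, 0, 0, 0.025, 0], [45, 0, 0, 0.0133, 0], [45, 0, 0, 0, 0], [45, 0, 0, 0, 0]]]' | python3 -m crank
echo '[[[10, 0, 0, 0, 0], [10, 0, 0, 0, 0], [10, 0, 0, 0, 0], [10, 0, 0, 0, 0], [10, 0, 0, 0, 0]]]' | python3 -m crank
```

```text
t: 16.75
ee_pos: [421.4, -233.1, 180.0]
tool_rot: [-180.0, -0.0, -69.1]
force: [-0.4, -0.5, 0.8]
finger_gap: 45.1
grasp_force: 0.0
t: 17.17
ee_pos: [421.2, -233.2, 180.8]
tool_rot: [-179.9, -0.1, -69.1]
force: [-1.2, 0.9, 6.8]
finger_gap: 17.2
grasp_force: 59.0
```

Scaled: 4 mm is 0.0067.

```bash
echo '[[[35, 0, 0, 0, 0], [35, 0, 0, 0, 0], [35, 0, 0, 0, 0], [35, 0, 0, 0.0067, 0], [35, 0, 0, 0, 0], [10, 0, 0, 0, 0], [10, 0, 0, 0, 0], [10, 0, 0, 0, 0], [10, 0, 0, 0, 0]]]' | python3 -m crank
echo '[[[10, 0, 0, -0.0167, 0], [10, 0, 0, -0.0333, 0], [10, 0, 0, -0.0333, 0], [10, 0, 0, 0, 0], [10, 0, 0, 0, 0]]]' | python3 -m crank
```

```text
t: 17.92
ee_pos: [420.6, -233.1, 175.2]
tool_rot: [180.0, 0.0, -69.1]
force: [-0.3, -1.0, 0.7]
finger_gap: 17.7
grasp_force: 59.0
t: 18.33
ee_pos: [420.9, -233.2, 226.1]
tool_rot: [-179.9, -0.1, -69.1]
force: [-0.3, -0.2, -0.2]
finger_gap: 17.9
grasp_force: 58.9
```

Scaled: -20 mm is -0.0333, 15 mm is 0.025, -6.3 degrees is -0.035.

```bash
echo '[[[10, 0, 0, -0.0333, -0.035], [10, 0, 0, -0.0333, -0.035], [10, 0, 0, 0, -0.035], [10, 0, 0, 0, -0.0344], [10, 0.025, -0.01, 0, 0], [10, 0.025, -0.01, 0, 0], [10, 0, 0, 0, 0], [10, 0, 0, 0, 0], [10, 0, 0, 0, 0]]]' | python3 -m crank
python3 - <<'E'
from edge import *
c=cam("wrist");np.savez("w10.npz",*c); M=T(); print(M[:3,3],env.observe()["tool_rot"])
for f in("w10.npz","w1.npz"): print(f,efit(load(f),[box(92,50,0,6)],(541,-283,136),w=(5,5,4)),efit(load(f),[box(92,50,0,6)],(541,-283,136),w=(5,5,4),ch=2))
# syringe in hand: axis along tool -x ; tool frame sampling at depth 165
xs=np.arange(-72,73,2.)
def samp(P): p=proj(c,(M@np.c_[P,np.ones(len(P))].T).T[:,:3],1); return [c[0][min(max(int(round(b)),0),419),min(max(int(round(a)),0),559)].tolist() for a,b in p]
for yo in(0,-12,12):
    v=samp(np.c_[-xs,0*xs+yo,0*xs+165]); print(yo," ".join(f"{r}/{b}" for b,g,r in v))
ys=np.arange(-20,21,2.)
for xo in(-30,-20,20,30): v=samp(np.c_[0*ys-xo,ys,0*ys+165]); print("x",xo," ".join(f"{r}/{b}" for b,g,r in v))
E
```

```text
t: 19.08
ee_pos: [449.8, -245.2, 264.1]
tool_rot: [179.9, 0.1, -44.0]
force: [-0.8, 0.4, -0.2]
finger_gap: 17.8
grasp_force: 58.9
[ 449.71739091 -245.15535277  264.35016583] [ 1.79949062e+02  9.36705873e-02 -4.40195666e+01]
w10.npz (array([ 541.2, -281.9,  136.1]), np.float64(-0.93)) (array([ 541.3, -282.4,  135.8]), np.float64(-0.683))
w1.npz (array([ 541.3, -282.3,  136.5]), np.float64(-0.996)) (array([ 541.5, -282.5,  136. ]), np.float64(-0.603))
0 77/134 79/135 80/134 78/134 80/136 81/136 79/135 141/162 218/227 219/228 219/228 219/228 219/228 212/222 106/122 194/206 202/215 202/216 202/215 204/216 195/209 202/216 202/217 203/217 157/173 205/217 205/217 203/217 177/191 205/218 204/216 205/217 182/187 211/214 210/214 189/192 223/225 223/224 223/224 154/159 223/224 222/225 224/224 175/177 223/225 223/225 215/217 200/202 223/225 223/225 176/178 221/222 223/225 222/223 165/167 222/223 218/220 183/184 165/165 176/178 236/237 236/236 233/234 41/45 33/37 37/41 29/35 38/38 36/39 34/37 34/35 33/34 33/33
-12 70/81 71/83 69/81 70/84 90/99 103/111 81/94 79/131 82/141 80/140 83/143 84/142 85/1
[... 854 characters left out ...]
35/38 31/36 24/35 33/37 30/34 36/39 29/35 35/37 30/33
x -30 148/239 146/239 147/239 146/239 148/238 146/238 193/216 193/208 201/215 204/216 202/216 187/202 172/186 158/172 126/142 132/210 135/230 144/237 117/205 111/196 91/155
x -20 144/238 146/239 144/238 146/238 145/238 145/238 192/218 198/212 202/216 205/218 205/217 191/205 175/189 158/172 126/141 136/220 145/237 146/238 145/238 145/237 111/196
x 20 47/59 49/59 47/57 49/58 49/57 66/95 205/225 220/235 226/232 224/225 215/217 205/208 206/206 186/212 158/183 108/143 49/53 43/52 45/53 44/50 44/54
x 30 44/52 45/52 47/54 46/51 52/55 54/57 179/181 207/208 220/221 225/225 221/222 215/217 202/203 165/167 135/136 74/77 47/50 44/49 42/46 40/43 35/41
```

Nozzle tip at −58 and barrel edges at −9 and +9.7, so the syringe is centred in the hand; rest at (541.3, −282.3, 136.1°).

Scaled: 35 mm is 0.0583, 25 mm is 0.0417.

```bash
echo '[[[10, 0.0417, -0.0167, 0, 0], [10, 0.0583, -0.0233, 0, 0], [10, 0.036, -0.0147, 0, 0], [10, 0.0167, -0.0067, 0, 0], [10, 0, 0, 0, 0], [10, 0, 0, 0.025, 0], [10, 0, 0, 0, 0], [10, 0, 0, 0, 0]]]' | python3 -m crank
echo '[[[10, 0, 0, 0, 0]]]' | python3 -m crank
```

```text
t: 19.8
ee_pos: [540.5, -282.1, 249.5]
tool_rot: [179.9, 0.1, -44.0]
force: [-0.0, -0.6, -0.2]
finger_gap: 17.7
grasp_force: 58.9
t: 19.88
ee_pos: [541.3, -282.3, 250.6]
tool_rot: [180.0, 0.0, -44.0]
force: [-0.4, 0.7, 0.5]
finger_gap: 17.8
grasp_force: 58.9
```

Scaled: 15 mm is 0.025, 12 mm is 0.02.

```bash
echo '[[[10, 0, 0, 0.025, 0], [10, 0, 0, 0.02, 0], [10, 0, 0, 0.0133, 0], [10, 0, 0, 0.0083, 0], [10, 0, 0, 0.0067, 0], [10, 0, 0, 0.0033, 0], [10, 0, 0, 0, 0], [10, 0, 0, 0, 0]]]' | python3 -m crank
echo '[[[10, 0, 0, 0.0042, 0], [10, 0, 0, 0, 0], [10, 0, 0, 0, 0]]]' | python3 -m crank
echo '[[[10, 0, 0, 0.0033, 0], [10, 0, 0, 0, 0], [10, 0, 0, 0, 0]]]' | python3 -m crank
```

```text
t: 20.55
ee_pos: [542.1, -282.5, 204.6]
tool_rot: [-180.0, -0.0, -44.0]
force: [-0.2, -0.6, 0.4]
finger_gap: 17.7
grasp_force: 58.9
t: 20.8
ee_pos: [541.9, -282.5, 201.8]
tool_rot: [-180.0, -0.0, -44.0]
force: [0.3, -0.3, -0.4]
finger_gap: 17.8
grasp_force: 58.9
t: 21.05
ee_pos: [542.2, -282.5, 200.2]
tool_rot: [-180.0, -0.0, -44.0]
force: [-1.0, 0.2, 4.0]
finger_gap: 17.7
grasp_force: 59.5
```

Contact exactly at the expected height. Releasing gently.

Scaled: -35 mm is -0.0583, -25 mm is -0.0417.

```bash
echo '[[[10, 0, 0, 0.0008, 0], [22, 0, 0, 0, 0], [32, 0, 0, 0, 0], [40, 0, 0, 0, 0], [40, 0, 0, 0, 0], [40, 0, 0, -0.0167, 0], [40, 0, 0, -0.0417, 0], [40, 0, 0, -0.0583, 0], [60, 0, 0, -0.0583, 0], [85, 0, 0, -0.0083, 0]]]' | python3 -m crank
echo '[[[85, 0, 0, 0, 0], [85, 0, 0, 0, 0], [85, 0, 0, 0, 0]]]' | python3 -m crank
python3 - <<'E'
from edge import *
c=cam("wrist");np.savez("w11.npz",*c); M=T(); print(M[:3,3])
xs=np.arange(-72,73,2.)
def samp(P): p=proj(c,P,1); return [c[0][min(max(int(round(b)),0),419),min(max(int(round(a)),0),559)].tolist() for a,b in p]
for yo in(0,-12,12):
    v=samp(pose(np.c_[xs,0*xs+yo,0*xs+35],541.3,-282.3,136)); print(yo," ".join(f"{r}" for b,g,r in v))
ys=np.arange(-24,25,2.)
for xo in(-35,-15,15,35): v=samp(pose(np.c_[0*ys+xo,ys,0*ys+35],541.3,-282.3,136)); print("x",xo," ".join(f"{r}" for b,g,r in v))
# cap & dish
w2=load("w2.npz"); print("cap",ring(w2,553,43,23.5,23,6),ring(load("w5.npz"),553,43,23.5,23,6))
for r,z in((29,4),(33.5,12),(40,2)): print("dish",proj(c,[478,-400,6],1)[0].round(),ring(c,478,-402,r,z,12)[:2])
E
```

```text
t: 21.88
ee_pos: [543.6, -283.2, 316.5]
tool_rot: [-179.8, -0.5, -43.9]
force: [0.9, -0.2, 0.9]
finger_gap: 62.7
grasp_force: 0.0
t: 22.13
ee_pos: [541.5, -282.4, 308.8]
tool_rot: [180.0, 0.1, -44.0]
force: [0.5, 0.1, 0.9]
finger_gap: 84.8
grasp_force: 0.0
[ 541.49506644 -282.39859043  308.30589141]
0 77 78 77 80 78 77 83 201 205 206 206 207 199 129 179 194 191 195 193 167 192 197 190 167 197 196 169 174 199 199 155 199 200 196 174 217 218 210 215 218 219 174 215 219 214 202 219 220 194 216 219 218 200 219 220 216 191 199 226 224 224 222 215 199 162 120 208 182 140 140 141 138 141
-12 79 78 76 77 80 80 81 107 140 135 138 97 117 130 129 131 128 125 95 70 66 58 54 56 79 128 129 127 130 130 129 128 130 127 131 131 131 129 130 124 96 80 72 71 65 58 57 60 73 118 126 130 134 137 121 118 122 194 154 141 137 139 139 142 139 140 141 142 138 139 140 141 139
12 75 75 77 77 80 78 76 73 77 78 77 71 73 73 77 78 74 75 74 68 65 59 63 61 64 73 74 74 76 77 72 75 77 77 76 81 74 75 78 77 76 73 72 68 67 62 62 71 79 83 84 82 120 135 118 116 119 159 147 141 140 139 139 141 141 139 139 139 139 138 141 141 1
[... 661 characters left out ...]
 np.float64(554.0), np.float64(44.0)), (np.float64(1.0), np.float64(22.5), np.float64(554.0), np.float64(44.0)), (np.float64(1.0), np.float64(21.5), np.float64(554.0), np.float64(44.0))]
dish [429. 154.] [(np.float64(1.0), np.float64(26.0), np.float64(480.0), np.float64(-410.0)), (np.float64(0.96), np.float64(27.0), np.float64(480.0), np.float64(-410.0))]
dish [429. 154.] [(np.float64(0.73), np.float64(35.5), np.float64(479.0), np.float64(-410.0)), (np.float64(0.7), np.float64(34.5), np.float64(480.0), np.float64(-410.0))]
dish [429. 154.] [(np.float64(0.96), np.float64(40.0), np.float64(480.0), np.float64(-410.0)), (np.float64(0.94), np.float64(41.0), np.float64(480.0), np.float64(-410.0))]
```

Syringe lies level and centred in the rest. Cap at (554, 44), dish at (480, −410). Turning, rising and going to the cap.

Scaled: -25 mm is -0.0417, 7.1 degrees is 0.0394.

```bash
echo '[[[85, 0, 0, -0.0417, 0.0394], [85, 0, 0, -0.0417, 0.0394], [85, 0, 0, 0, 0.0394], [85, 0, 0, 0, 0.0394], [85, 0, 0, 0, 0.0394], [85, 0, 0, 0, 0.0394], [85, 0, 0, 0, 0.0189], [85, 0, 0, 0, 0]]]' | python3 -m crank
echo '[[[85, -0.0605, -0.0023, 0, 0], [85, -0.0605, -0.0023, 0, 0], [85, -0.0605, -0.0023, 0, 0], [85, -0.0605, -0.0023, 0, 0], [85, -0.0605, -0.0023, 0, 0], [85, -0.0605, -0.0023, 0, 0], [85, -0.0605, -0.0023, 0, 0], [85, -0.0605, -0.0023, 0, 0], [85, -0.06, -0.0023, 0, 0], [85, 0, 0, 0, 0]]]' | python3 -m crank
echo '[[[65, 0, 0, 0.05, 0], [65, 0, 0, 0.05, 0], [65, 0, 0, 0, 0], [65, 0, 0, 0, 0]]]' | python3 -m crank
python3 - <<'E'
from edge import *
c=cam("wrist");np.savez("w12.npz",*c); print(ring(c,554,44,23.5,23,6)[:2])
E
```

```text
t: 22.85
ee_pos: [541.8, -282.5, 357.9]
tool_rot: [179.9, 0.0, -90.2]
force: [-0.6, 0.3, 0.2]
finger_gap: 84.6
grasp_force: 0.0
t: 23.68
ee_pos: [554.9, 48.6, 358.6]
tool_rot: [180.0, 0.0, -89.6]
force: [0.8, -0.8, -0.3]
finger_gap: 85.0
grasp_force: 0.0
t: 24.02
ee_pos: [554.1, 43.7, 297.8]
tool_rot: [179.8, -0.1, -89.9]
force: [0.7, 0.8, 1.2]
finger_gap: 65.0
grasp_force: 0.0
[(np.float64(1.0), np.float64(22.5), np.float64(553.0), np.float64(44.0)), (np.float64(1.0), np.float64(21.5), np.float64(553.0), np.float64(45.0))]
```

Scaled: 35 mm is 0.0583, 30 mm is 0.05.

```bash
echo '[[[65, -0.0008, 0.0008, 0.0583, 0], [65, 0, 0, 0.0583, 0], [65, 0, 0, 0.05, 0], [65, 0, 0, 0.03, 0], [65, 0, 0, 0, 0], [30, 0, 0, 0, 0], [30, 0, 0, 0, 0], [30, 0, 0, 0, 0], [30, 0, 0, 0, 0], [30, 0, 0, 0, 0]]]' | python3 -m crank
echo '[[[30, 0, 0, -0.0133, 0], [30, 0, 0, -0.0333, 0], [30, 0, 0, -0.0333, 0], [30, 0, 0, -0.0333, 0], [30, 0, 0, 0, 0], [30, 0, 0, 0, 0]]]' | python3 -m crank
```

```text
t: 24.9
ee_pos: [555.1, 44.8, 183.6]
tool_rot: [-179.8, 0.1, -90.0]
force: [-1.6, 0.1, 8.4]
finger_gap: 44.5
grasp_force: 61.9
t: 25.4
ee_pos: [554.5, 44.6, 251.6]
tool_rot: [-179.8, 0.1, -90.0]
force: [-0.5, -0.5, -0.7]
finger_gap: 44.4
grasp_force: 61.1
```

Scaled: 38 mm is 0.0633, 6.2 mm is 0.0103.

```bash
echo '[[[30, 0, 0, -0.05, 0], [30, 0.0417, 0.0067, -0.0167, 0], [30, 0.0633, 0.0103, 0, 0], [30, 0.0633, 0.0103, 0, 0], [30, 0.0633, 0.0103, 0, 0], [30, 0.0633, 0.0103, 0, 0], [30, 0.0633, 0.0103, 0, 0], [30, 0.0633, 0.0103, 0, 0], [30, 0.0633, 0.0103, 0, 0], [30, 0.0633, 0.0103, 0, 0]]]' | python3 -m crank
echo '[[[30, 0.0417, 0.0083, 0, 0], [30, 0, 0, 0, 0], [30, 0, 0, 0, 0], [30, 0, 0, 0, 0]]]' | python3 -m crank
python3 - <<'E'
from edge import *
c=cam("wrist");np.savez("w13.npz",*c); print(proj(c,[480,-410,6],1))
for r,z in((29,4),(33.5,12),(40,2)): print("dish",ring(c,480,-410,r,z,8)[:2])
E
```

```text
t: 26.23
ee_pos: [499.5, -286.3, 289.0]
tool_rot: [180.0, 0.0, -90.0]
force: [0.8, 0.6, -0.4]
finger_gap: 44.2
grasp_force: 61.3
t: 26.57
ee_pos: [495.1, -309.5, 288.8]
tool_rot: [180.0, 0.0, -90.0]
force: [0.6, 0.2, 0.1]
finger_gap: 44.3
grasp_force: 61.3
[[299.11503935  71.73774282]]
dish [(np.float64(1.0), np.float64(26.0), np.float64(481.0), np.float64(-410.0)), (np.float64(0.91), np.float64(27.0), np.float64(481.0), np.float64(-410.0))]
dish [(np.float64(0.84), np.float64(36.5), np.float64(483.0), np.float64(-408.0)), (np.float64(0.79), np.float64(35.5), np.float64(478.0), np.float64(-411.0))]
dish [(np.float64(0.98), np.float64(40.0), np.float64(481.0), np.float64(-410.0)), (np.float64(0.93), np.float64(39.0), np.float64(481.0), np.float64(-410.0))]
```

Scaled: 38 mm is 0.0633, 30 mm is 0.05.

```bash
echo '[[[30, 0.05, 0.0067, 0, 0], [30, 0.0633, 0.0083, 0, 0], [30, 0.0375, 0.006, 0, 0], [30, 0.0167, 0.0025, 0, 0], [30, 0, 0, 0.0333, 0], [30, 0, 0, 0.05, 0], [30, 0, 0, 0.0417, 0], [30, 0, 0, 0.0167, 0], [30, 0, 0, 0, 0], [30, 0, 0, 0, 0]]]' | python3 -m crank
echo '[[[30, 0, 0, 0.0083, 0], [30, 0, 0, 0.0067, 0], [30, 0, 0, 0, 0], [30, 0, 0, 0, 0]]]' | python3 -m crank
echo '[[[30, 0, 0, 0.005, 0], [30, 0, 0, 0, 0], [30, 0, 0, 0, 0]]]' | python3 -m crank
```

```text
t: 27.45
ee_pos: [482.0, -409.5, 204.6]
tool_rot: [180.0, -0.0, -89.9]
force: [0.8, -0.7, 1.5]
finger_gap: 44.2
grasp_force: 61.3
t: 27.78
ee_pos: [481.4, -410.1, 195.8]
tool_rot: [-180.0, -0.0, -90.0]
force: [-1.6, 0.0, -0.5]
finger_gap: 44.4
grasp_force: 61.3
t: 28.03
ee_pos: [481.2, -410.2, 192.2]
tool_rot: [180.0, 0.0, -90.0]
force: [1.0, -0.5, 0.0]
finger_gap: 44.8
grasp_force: 61.3
```

```bash
echo '[[[30, 0, 0, 0.0042, 0], [30, 0, 0, 0, 0], [30, 0, 0, 0, 0]]]' | python3 -m crank
echo '[[[30, 0, 0, 0.0025, 0], [30, 0, 0, 0, 0], [30, 0, 0, 0, 0]]]' | python3 -m crank
echo '[[[30, 0, 0, 0.0025, 0], [30, 0, 0, 0, 0], [30, 0, 0, 0, 0]]]' | python3 -m crank
```

```text
t: 28.28
ee_pos: [481.2, -410.1, 189.5]
tool_rot: [180.0, 0.0, -90.0]
force: [-0.3, 0.4, 0.8]
finger_gap: 44.2
grasp_force: 61.3
t: 28.53
ee_pos: [481.3, -410.1, 188.1]
tool_rot: [180.0, 0.0, -90.0]
force: [0.1, -0.2, -0.4]
finger_gap: 44.1
grasp_force: 61.3
t: 28.78
ee_pos: [481.4, -410.1, 187.6]
tool_rot: [-180.0, -0.0, -90.0]
force: [-1.7, 2.3, 6.8]
finger_gap: 44.4
grasp_force: 62.0
```

Contact at 187.6, which is dish floor plus grasp height. Release, retreat, and check everything.

Scaled: -40 mm is -0.0667, -35 mm is -0.0583.

```bash
echo '[[[30, 0, 0, 0, 0], [55, 0, 0, 0, 0], [65, 0, 0, 0, 0], [65, 0, 0, 0, 0], [65, 0, 0, -0.025, 0], [65, 0, 0, -0.05, 0], [75, 0, 0, -0.0583, 0], [85, 0, 0, -0.0667, 0], [85, -0.0333, 0, -0.05, 0], [85, -0.05, 0, -0.0333, 0]]]' | python3 -m crank
echo '[[[85, -0.05, 0, 0, 0], [85, 0, 0, 0, 0], [85, 0, 0, 0, 0], [85, 0, 0, 0, 0]]]' | python3 -m crank
python3 - <<'E'
from edge import *
c=cam("wrist");np.savez("w14.npz",*c)
print("cap",ring(c,481,-410,23.5,27,6)[:2],"dish",ring(c,481,-410,40,2,6)[:2])
s=cam("scene");d=cam("side"); I=[]
for k,p0,sz in((s,[560,-170,30],(400,600)),(d,[560,-170,30],(400,300)),(c,[481,-380,20],(400,300))):
    S2={0:2.2,1:2.4,2:1.4}[len(I)]; im=cv2.resize(k[0],None,fx=S2,fy=S2,interpolation=cv2.INTER_CUBIC); p=proj(k,p0,S2)[0].astype(int)
    x0=min(max(p[0]-sz[0]//2,0),im.shape[1]-sz[0]); y0=min(max(p[1]-sz[1]//2,0),im.shape[0]-sz[1]); I.append(im[y0:y0+sz[1],x0:x0+sz[0]])
cv2.imwrite("pics/o10.png",np.hstack([I[0],np.vstack(I[1:])]))
E
```

```text
t: 29.62
ee_pos: [481.7, -361.4, 359.9]
tool_rot: [-179.8, -0.1, -90.1]
force: [1.3, -0.4, 1.0]
finger_gap: 84.9
grasp_force: 0.0
t: 29.95
ee_pos: [481.4, -330.0, 356.6]
tool_rot: [180.0, -0.0, -90.0]
force: [-0.7, 0.1, 0.4]
finger_gap: 85.0
grasp_force: 0.0
cap [(np.float64(1.0), np.float64(22.5), np.float64(481.0), np.float64(-410.0)), (np.float64(1.0), np.float64(21.5), np.float64(481.0), np.float64(-411.0))] dish [(np.float64(0.96), np.float64(40.0), np.float64(481.0), np.float64(-410.0)), (np.float64(0.93), np.float64(39.0), np.float64(481.0), np.float64(-411.0))]
```

View pics/o10.png

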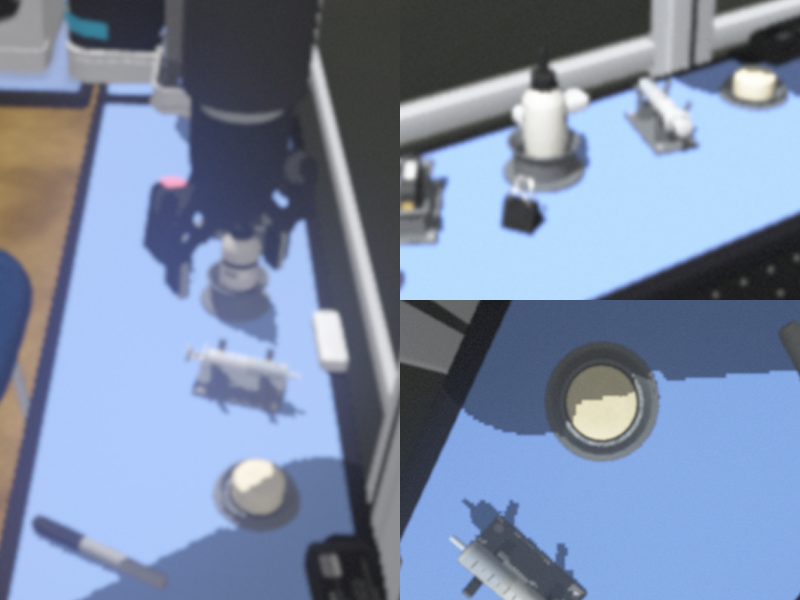

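The picture shows the bottle upright in its well at (543,130). The syringe lies level in both forks at (240,360), the cap is concentric in the dish at (600,402), and the cartridge stands in the cradle at (415,185). Handing in.

```bash
python3 -c "
from plant import env
print(env.close_job())"
```

```text
the job is handed in; nothing more can be done
None
```

The bottle, cartridge, syringe and cap were placed in that order, each home in its holder, and the job was handed in at about 30 s; the bottle may sit 2–3 mm off its well's centre, and no verdict was returned.

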